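Pack a press's machined parts with the latched tilt tray

TASK

Pack the parts for one oil press. Bring the empty aluminium bin from its rubber mat up to the tilt tray so that it stands under the tray's open lip, and put every loose bearing block and collar that lies on the bench onto the tray while the tray is down and latched. Then pinch the two side buttons of the tray's handle together to unlatch it, tip the tray so that all the parts slide off into the bin, lower it again and let go so that the buttons spring out and it is latched. Finally slide the full bin back onto its rubber mat, roughly centred and upright with all the parts in it; leave the oil bottle and the perforated barrel alone.

Things in the scene. Friction and masses are not known exactly. Their poses are not given: they have to be found in the camera images.
- station: fixed grey stand of the tilt tray; origin on the bench, z up. Local y points from the tray's open lip (y -150 mm, 134 mm high) to the handle (y +120.5 mm); x runs along the hinge. Base plate 8 mm high, x +-106, y -75 to +150 mm. Two hinge cheeks, x +-94 to +-106 mm, front faces at y -100 mm, 142 mm high. Two dark latch posts below the handle, x +-26 to +-51 mm, up to 120 mm high
- bin_place (a point): point on the bench at station local (0, -200, 0) mm, axes as the station's: where the bin's origin belongs, with the stand's yaw (bin's raised back away from the stand, its near wall about 10 mm in front of the hinge cheeks, the tray's lip above the bin)
- hinge (a point): point in the middle of the tray's hinge axis: station local (0, -90, 130) mm; axes as the station's. The tray turns about this point's x axis
- tray (a joint): tilt of the tray, rad: 0 down, 1.05 fully tipped (handle raised, lip dipped). Latched, it cannot rise by more than about 0.01. It falls back if let go. Tray and latch weigh about 0.63 kg, to which the parts add. Parts slide off, over the lip toward station -y, at about 0.45 to 0.75 rad
- tray_mid (a point): point on top of the steel tray's floor, 140 mm above the bench when down, at station local (0, -15) mm; tilts with the tray, axes as the station's when down. Seen from it the floor reaches x +-85 mm, y -135 mm (open lip) to +109 mm (back wall); side and back walls 6 mm thick stand 26 mm above the floor
- handle (a point): centre of the handle between its buttons; tray down, it is 210.5 mm along y and 45 mm up from the hinge, 175 mm above the bench; moves with the tray. Buttons face local +x and -x, each 30 (y) x 32 (z) mm, 60 mm over their outer faces when out, 44 mm when pressed. The black block between is 22 mm wide, its top plate 40 mm wide and 23 mm above this point
- button_a (a joint): how far the button on the handle's +x side is pressed in, m: 0 out, 0.008 fully in; spring 2.5 N out to 6.5 N in. Its latch toe is free beyond 0.005. Both must be in to raise the tray, which is then lifted by the buttons themselves, held pinched. They spring out when let go; let go with the tray fully down, it is latched
- button_b (a joint): the same for the button on the handle's local -x side
- bin: open aluminium bin, outside 190 (x) x 180 (y) mm, rim 65 mm high, walls and floor 5 mm, 0.28 to 0.4 kg; origin under its centre, z up. Its -y wall is raised to 100 mm. A black grip 14 mm thick (x), 70 mm long (y) sits on its -x wall at x -97 mm, up to 97 mm high (32 mm above the rim): hold it there across its thickness to slide or lift the bin
- block_a: plain steel bearing block, 66 (its x) x 40 (its y) x 34 mm high, about 0.14 kg; origin at the centre of its underside, z up. May be absent (None from the start)
- block_b: plain steel bearing block, 66 (its x) x 40 (its y) x 34 mm high, about 0.14 kg; origin at the centre of its underside, z up. May be absent (None from the start)
- collar_a: plain steel round collar (solid), 48 mm diameter, 38 mm high, about 0.13 kg, standing on its flat face; origin at the centre of its underside, z along its axis. May be absent (None from the start)
- collar_b: plain steel round collar (solid), 48 mm diameter, 38 mm high, about 0.13 kg, standing on its flat face; origin at the centre of its underside, z along its axis. May be absent (None from the start)
- mat: thin black rubber mat lying on the bench, 250 (x) x 240 (y) mm, flush with the bench for all purposes (nothing catches on it); origin at its centre. The bin starts on it and ends on it
- oil_bottle: bystander: white plastic bottle 60 mm diameter, 140 mm tall; origin under its centre
- barrel: bystander: perforated steel press barrel standing, 64 mm diameter, 120 mm tall; origin under its centre
Not all that is in view belongs to the job. What is shaped like the block_b but red is not meant.

How it is judged:
By the outcome, as a careful person would: the job done as asked, in the order asked, and still so for the second after the job is handed in, with the robot touching nothing.
Of block_a, block_b, collar_a, collar_b only 2 to 4 are there at a start; the rules pass over those that are not, and their reading is None.
At some moment in a run one of block_a, block_b, collar_a, collar_b may be knocked a few centimetres aside while the robot is not near it.
Once in a run the grip may slacken for a moment while it holds something.
It also fails if it takes over 210 s, if anything falls off the work surface, if the arm or the gripper's body presses on something with over 40 N, if the wrist force passes 120 N, or if a joint passes its speed limit or range.

ROBOT

A 6-joint arm with a two-finger parallel gripper is mounted at the origin on the work surface. World frame = base frame: x ahead of the robot, y to its left, z up, the work surface at z = 0. Lengths are in mm, angles in rad, forces in N, time in s.
With the tool pointing down it reaches from about 350 to 925 mm from the base axis. Payload 6.4 kg.
Tool frame: the origin (TCP) lies on the centre line of the jaws, within the pads' length; the fingertips stand 25 mm ahead of it and the grasp point (between the pads) lies 6 mm ahead of it; y points along the fingers, z is the direction in which the jaws open and shut, and the axes are right-handed (so a half turn about y gives the same grasp; the last joint's range is limited). The gripper opens to 94 mm and grips with 3 to 60 N. Pads are 16 mm wide; open, the fingers measure 119 mm over their backs; the gripper's body (75 mm by 177 mm) begins 78 mm behind the grasp point.
Start: joints at [1.102, 0.245, 1.558, -0, 1.339, -0.174], TCP at [188.854, 621.971, 230.455] pointing down, gripper open.
Joint ranges: [-3.13, 3.13], [-1.02, 2.26], [0.13, 2.54], [-0.95, 4.09], [0.21, 2.88], [-2.74, 2.74]. Speed limits (rad/s): [2.57, 2.57, 3.14, 3.14, 3.14, 3.14].

INTERFACE

Orientations are given as a unit quaternion [x, y, z, w].
In Python, from station import telemetry, cams, order gives the robot as it stands. The module is installed in compiled form; this text tells all that it offers.
- The arm moves only by the shell command python3 -m pendant 'ROWS' [FORCE]. ROWS is JSON, a list of rows, each a list of 3 entries, a list of its own where there are three numbers: the shift along the world's x, y, z in mm, then the turn, a rotation vector about the world's x, y, z in rad, then the closure, from -1 (fully open) to 1 (shut), so that 0 is half open. A call has 1 to 5 rows; each row shifts and turns the pose as measured when the row begins; what a row does not reach is not made up. A row lasts 1/8 s, in which the tool goes at most 62.5 mm and 10.7 degrees, less where a joint would pass 70% of its speed; a pose out of reach is approached as far as the arm can. A call with a gripper value outside its range is refused whole. The fingers move at their own pace and stop on an object; FORCE is the grip in N (left out, the last holds). Time passes only in rows, so rows that do not move let the fingers close. It gives the time, the measured TCP pose, the force and the opening at its end, in the units of the state.
- telemetry.get_state(): the state, without advancing time (a new reading comes with each control period).
- cams.read_camera(name): name is "scene" or "top"; returns a dict with "color" (480x640x3 uint8, red, green, blue), "z_map" (480x640 float32, mm along the optical axis (not along the pixel's ray), 0 where there is no reading), "fovy" (degrees; the focal length in pixels is half the picture's height over the tangent of half this angle, whatever the lens; pixels are square), "cx", "cy" (the principal point, pixels), "dist_coeffs" ([k1, k2, p1, p2, k3] as OpenCV has them; the pictures are not rectified), "rvec" (rotation vector, rad) and "tvec" (3), from world to camera coordinates, as OpenCV has them. Camera axes: x right, y down, z forward; pixel columns grow to the right and rows downward; lengths in mm; the calibration is good to about 2 mm. A picture is of the moment at which its call begins.
- order.finish_job(): hands the job in, once; it reports no verdict.
The state is a dict: "time_s": time; "joints": joint angles; "dq": joint speeds; "joint_torque": joint torques, N m; "tcp_pos": TCP position; "ee_rot": TCP orientation; "contact_force": force on the tool from outside, world axes, zero at the start; "torque": the same for the moment, N m; "finger_gap": finger opening in mm.
Only numpy, scipy, OpenCV 4.12 (cv2) and the standard library are available. Lean on these libraries where they do the work, as an engineer would, in place of code of your own. Each camera call takes 0.05 s, during which the arm holds its last target.

## Working session

There is one attempt and no reset: what is moved stays moved. The work goes in short steps, Python scripts to look and compute and a shell command to move; the robot and the scene stay as the last step left them, time stands still between calls to the robot, and variables do not carry over. Pictures are saved under pics/ and viewed, and the job is handed in when it is done.

```bash
mkdir -p pics; ls; cat > h.py <<'E'
import numpy as np,cv2
from station import telemetry,cams
def grab(n):
    c=cams.read_camera(n); im=c['color']; f=240/np.tan(np.radians(c['fovy'])/2)
    c['K']=np.array([[f,0,c['cx']],[0,f,c['cy']],[0,0,1.]]); c['R']=cv2.Rodrigues(np.array(c['rvec'],float))[0]; c['t']=np.array(c['tvec'],float).reshape(3); c['D']=np.array(c['dist_coeffs'],float)
    return c
def save(c,fn): cv2.imwrite('pics/'+fn,cv2.cvtColor(c['color'],cv2.COLOR_RGB2BGR))
def cloud(c):
    v,u=np.mgrid[0:480,0:640]
    n=cv2.undistortPoints(np.stack([u.ravel(),v.ravel()],1).astype(np.float64).reshape(-1,1,2),c['K'],c['D']).reshape(480,640,2)
    z=c['z_map'].astype(float)
    P=np.stack([n[...,0]*z,n[...,1]*z,z],-1)
    W=(P-c['t'])@c['R']; W[z<=0]=np.nan
    return W
def ray(c,u,v,h):
    n=cv2.undistortPoints(np.array([[[u,v]]],float),c['K'],c['D']).reshape(2)
    d=np.array([n[0],n[1],1])@c['R']; o=-c['t']@c['R']
    return o+d*(h-o[2])/d[2]
def proj(c,p):
    return cv2.projectPoints(np.array(p,float).reshape(-1,1,3),c['rvec'] if 0 else np.array(c['rvec'],float),c['t'],c['K'],c['D'])[0].reshape(-1,2)
E
python3 - <<'E'
from h import *
for n in('scene','top'):
    c=grab(n);save(c,n+'0.png');print(n,c['fovy'],c['D'],-c['t']@c['R'],(c['z_map']>0).mean())
s=telemetry.get_state();print(s)
E
```

```text
pics
scene 46.07522853263559 [0.00559726 0.         0.         0.         0.        ] [1174.76019089  397.47475776 1124.11245338] 0.9957779947916666
top 51.42179537873364 [0.04677724 0.         0.         0.         0.        ] [ 397.57179118   26.62310497 1262.34206041] 0.9959342447916667
{'time_s': 0.1, 'joints': array([ 1.10189208e+00,  2.45709996e-01,  1.55889356e+00, -2.50934503e-05,
        1.33870810e+00, -1.74129202e-01]), 'dq': array([ 0.00153683, -0.00134884, -0.00341281, -0.00057273, -0.00129399,
       -0.00115696]), 'joint_torque': array([ 2.00177446e-04, -4.16913986e+01, -3.15526164e+01,  6.87499065e-02,
        3.10281082e-02, -5.67740381e-05]), 'tcp_pos': array([188.62830172, 621.50177273, 229.47664298]), 'ee_rot': array([ 0.70001979, -0.1040236 ,  0.10365587, -0.6988611 ]), 'contact_force': array([-0.0017268 ,  0.14795013, -0.05990665]), 'torque': array([-0.01010132, -0.02349099,  0.04228575]), 'finger_gap': 94.0535403945493}
```

View pics/scene0.png

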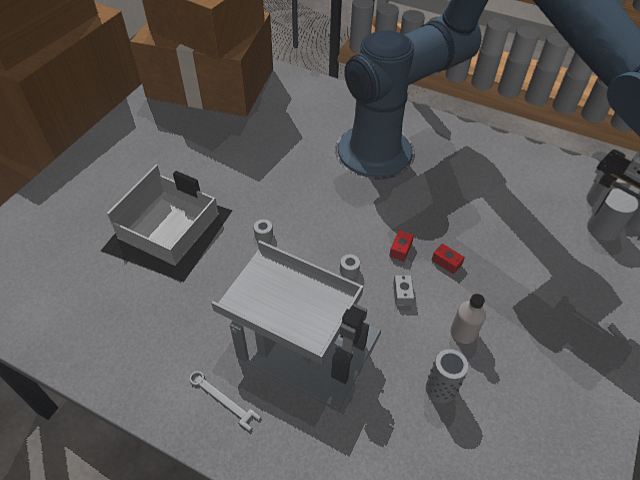

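View pics/top0.png

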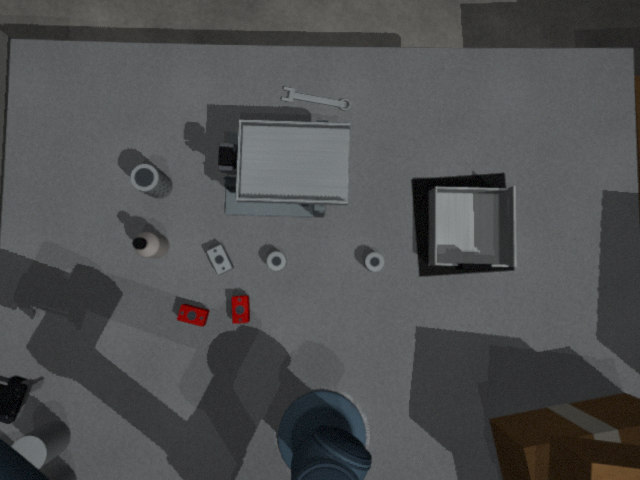

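The pictures show three unpainted parts: a block at top px (219,258) and collars at (276,260) and (374,261). The red blocks at (193,315) and (240,309) are decoys. The bottle is at (147,243), the barrel at (145,178), a wrench at (316,98), the tray at (295,162) with its handle at (228,157), and the bin at (474,228). I'll measure these next.

```bash
cat > meas.py <<'E'
from h import *
def rect(c,W,m):
    P=W[m][:,:2]; return P
def objs(c,W,zlo,zhi,box,minpix=30):
    m=(W[...,2]>zlo)&(W[...,2]<zhi)&(W[...,0]>box[0])&(W[...,0]<box[1])&(W[...,1]>box[2])&(W[...,1]<box[3])
    n,l,st,ce=cv2.connectedComponentsWithStats(m.astype(np.uint8))
    out=[]
    for i in range(1,n):
        if st[i,4]<minpix: continue
        q=l==i;P=W[q]; r=cv2.minAreaRect(P[:,:2].astype(np.float32))
        out.append((st[i,4],ce[i].round(0),np.median(P,0).round(1),P.min(0).round(0),P.max(0).round(0),np.round(r[0],1),np.round(r[1],1),round(r[2],1),np.median(c['color'][q],0)))
    return out
if __name__=='__main__':
    for n,in (('top',),('scene',)):
        c=grab(n);W=cloud(c)
        print(n,'bench z',np.nanmedian(W[...,2]))
        for zz in ((25,45),):
            for o in objs(c,W,*zz,(250,800,-500,500)):print(zz,*o)
        for o in objs(c,W,132,180,(400,800,-200,300)):print('hi',*o)
        for o in objs(c,W,55,110,(300,900,-600,-120)):print('bin',*o)
E
python3 meas.py
python3 - <<'E'
from h import *
c=grab('top');im=c['color'];W=cloud(c)
cv2.imwrite('pics/crop1.png',cv2.cvtColor(cv2.resize(im[90:330,120:400],None,fx=2.8,fy=2.4),cv2.COLOR_RGB2BGR))
E
```

```text
top bench z 0.549927219614464
(25, 45) 64 [165. 189.] [594.3 386.9  33.8] [579. 379.  25.] [632. 419.  45.] [600.2 393.9] [22.6 60.6] 60.6 [60.5 64.5 65.5]
(25, 45) 147 [432. 227.] [ 509.6 -270.2   35.1] [ 416. -272.   25.] [ 606. -267.   45.] [ 510.7 -269.9] [  2.9 189.8] 89.3 [45. 46. 46.]
(25, 45) 52 [459. 190.] [ 601.6 -339.9   35.2] [ 600. -388.   25.] [ 603. -286.   45.] [ 601.7 -336.9] [101.2   1.6] 89.0 [72. 74. 74.]
(25, 45) 313 [502. 224.] [ 518.3 -444.1   35. ] [ 420. -448.   25.] [ 601. -393.   45.] [ 517.6 -443.6] [187.9  52.7] 15.8 [45. 46. 46.]
(25, 45) 57 [164. 247.] [451.8 386.8  34.7] [430. 382.  25.] [481. 402.  45.] [453.9 390.3] [16.6 51.8] 81.9 [82. 80. 79.]
(25, 45) 444 [219. 260.] [423.6 253.5  34.1] [389. 225.  25.] [460. 284.  40.] [424.3 254.1] [65.3 39.9] 26.5 [117. 122. 123.]
(25, 45) 308 [276. 261.] [422.2 114.3  38.1] [400.  92.  26.] [447. 139.  45.] [423.3 115.5] [46.5 46.6] 0.2 [113.5 118.  119.5]
(25, 45) 302 [374. 262.] [ 421.7 -125.6   38.2] [ 400. -149.   25.] [ 444. -102.   44.] [ 421.8 -125.4] [44.1 47. ] 0.5 [115. 120. 122.]
(25, 45) 455 [240.
[... 1753 characters left out ...]
222.  26.] [612. 238.  45.] [607.8 232.2] [11.8 20.1] 38.3 [44. 45. 47.]
(25, 45) 51 [241. 353.] [747.7  15.9  34.1] [737.  -4.  25.] [751.  23.  45.] [746.6  10.5] [11.2 27.8] 16.6 [60. 63. 65.]
(25, 45) 75 [339. 375.] [697.5 220.8  35.3] [684. 201.  25.] [700. 235.  45.] [696.9 220.3] [13.7 36.1] 20.6 [38. 39. 41.]
(25, 45) 139 [439. 392.] [639.5 414.4  35. ] [619. 385.  25.] [645. 447.  45.] [632.6 415.6] [62.4 24.8] 87.8 [67. 67. 68.]
hi 10270 [290. 302.] [647.3  80.2 140.1] [550. -53. 132.] [752. 235. 180.] [652.1  91.2] [287.4 201.6] 89.0 [159. 160. 162.]
bin 1838 [156. 201.] [ 496.1 -434.9   69.4] [ 404. -452.   55.] [ 610. -262.  103.] [ 506.1 -355.1] [189.4 205. ] 88.9 [73. 73. 74.]
```

View pics/crop1.png

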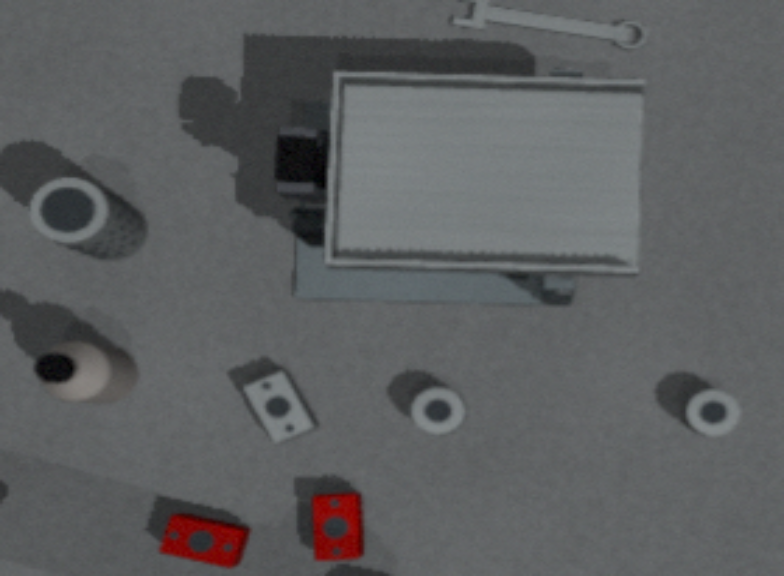

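```bash
cat > st.py <<'E'
from h import *
for n in('top','scene'):
    c=grab(n);W=cloud(c);z=W[...,2]
    m=(z>136)&(z<172)&(W[...,0]>500)&(W[...,0]<800)&(W[...,1]>-90)&(W[...,1]<196)
    l=cv2.connectedComponentsWithStats(m.astype(np.uint8));i=1+np.argmax(l[2][1:,4]);m=l[1]==i
    P=W[m]
    # floor y-extents per x and wall x extents via line fits
    def edge(axis,sgn,lo,hi):
        pts=[]
        for b in np.arange(lo,hi,8):
            q=P[(P[:,1-axis]>b)&(P[:,1-axis]<b+8)]
            if len(q)>5: pts.append((b+4,np.percentile(sgn*q[:,axis],99)*sgn))
        pts=np.array(pts);k=np.polyfit(pts[:,0],pts[:,1],1)
        r=pts[:,1]-np.polyval(k,pts[:,0]);g=abs(r)<3
        k=np.polyfit(pts[g,0],pts[g,1],1);return k,np.std(r[g])
    for nm,a,s,lo,hi in(('x+',0,1,-30,170),('x-',0,-1,-30,170),('lip',1,-1,565,725),('back',1,1,565,725)):
        k,r=edge(a,s,lo,hi);print(n,nm,'slope',k[0].round(4),'at mid',np.polyval(k,75 if a==0 else 645).round(1),'r',r.round(2))
    # handle: dark pts z>185
    for lo,hi in((188,205),(165,186)):
        q=W[(z>lo)&(z<hi)&(W[...,0]>560)&(W[...,0]<720)&(W[...,1]>180)&(W[...,1]<260)]
        if len(q):print('handle',lo,len(q),q.min(0).round(1),q.max(0).round(1),np.median(q,0).round(1))
    # bin rim
    m=(z>60)&(z<70)&(W[...,0]>380)&(W[...,0]<640)&(W[...,1]>-480)&(W[...,1]<-240)
    P=W[m]
    r=cv2.minAreaRect(P[:,:2].astype(np.float32));print('rim',len(P),np.round(r[0],1),np.round(r[1],1),r[2],np.percentile(P,[1,99],axis=0).round(1).tolist())
    m=(z>75)&(z<105)&(W[...,0]>380)&(W[...,0]<440)&(W[...,1]>-420)&(W[...,1]<-300)
    q=W[m]
    if len(q):print('grip',len(q),np.percentile(q,[2,98],axis=0).round(1).tolist(),cv2.minAreaRect(q[:,:2].astype(np.float32)))
    m=(z>85)&(z<105)&(W[...,0]>380)&(W[...,0]<640)&(W[...,1]>-480)&(W[...,1]<-425)
    q=W[m]
    if len(q):print('backw',len(q),np.percentile(q,[2,98],axis=0).round(1).tolist(),np.polyfit(q[:,0],q[:,1],1))
E
python3 st.py
```

```text
top x+ slope 0.0108 at mid 732.1 r 1.33
top x- slope 0.044 at mid 551.6 r 1.48
top lip slope -0.0165 at mid -50.4 r 0.73
top back slope -0.011 at mid 192.7 r 0.56
handle 188 391 [615.4 195.9 188. ] [675.1 231.7 204.3] [644.5 214.2 196.7]
handle 165 199 [560.1 180.1 165. ] [719.7 228.9 185.7] [635.6 193.8 167.4]
rim 553 [ 506.4 -357.9] [178.6 201.2] 88.88457489013672 [[412.5, -446.9, 60.3], [606.7, -268.5, 69.7]]
grip 192 [[406.4, -390.5, 84.2], [418.6, -322.7, 101.8]] ((412.50152587890625, -357.15447998046875), (11.897441864013672, 69.88483428955078), 0.3325974643230438)
backw 367 [[417.0, -450.1, 85.8], [600.1, -442.6, 103.8]] [-1.23137759e-02 -4.39550850e+02]
scene x+ slope 0.0185 at mid 735.4 r 1.38
scene x- slope 0.0206 at mid 555.3 r 0.91
scene lip slope 0.0503 at mid -45.8 r 1.81
scene back slope 0.056 at mid 191.3 r 1.53
handle 188 450 [616.5 199.1 188.2] [678.2 234.6 202.5] [650.6 219.  195.9]
handle 165 269 [560.  180.8 165. ] [719.9 235.1 185.6] [669.3 208.1 168.7]
rim 615 [ 507.8 -353.6] [183.4 200.9] 89.4466781616211 [[414.4, -443.8, 60.1], [607.7, -263.1, 69.7]]
grip 234 [[407.1, -385.8, 75.4], [423.4, -318.3, 99.3]] ((415.3124084472656, -353.5291442871094), (73.032470703125, 20.393722534179688), 87.54669189453125)
backw 374 [[420.2, -447.4, 85.5], [601.9, -437.0, 102.3]] [-1.18048168e-02 -4.35385319e+02]
```

```bash
cat > tool.py <<'E'
from h import *
from scipy.spatial.transform import Rotation as Ro
import sys
def show(tx=None):
    s=telemetry.get_state();R=Ro.from_quat(s['ee_rot']).as_matrix()
    print('t',round(s['time_s'],2),'tcp',s['tcp_pos'].round(1),'point',R[:,1].round(3),'jaw',R[:,2].round(3),'gap',round(s['finger_gap'],1),'F',s['contact_force'].round(1),'M',s['torque'].round(2),'q',s['joints'].round(2))
    return s,R
def rv(R,jaw,point=(0,0,-1)):
    p=np.array(point,float);p/=np.linalg.norm(p);j=np.array(jaw,float);j-=p*(j@p);j/=np.linalg.norm(j)
    if j@R[:,2]<0:j=-j
    T=np.stack([np.cross(p,j),p,j],1)
    return Ro.from_matrix(T@R.T).as_rotvec().round(3)
if __name__=='__main__':
    s,R=show()
    if len(sys.argv)>1:
        j=eval(sys.argv[1]);p=eval(sys.argv[2]) if len(sys.argv)>2 else (0,0,-1)
        print('turn',rv(R,j,p))
E
python3 tool.py '(1,-0.014,0)'
```

```text
t 0.35 tcp [188.8 621.8 230.2] point [-0. -0. -1.] jaw [ 0.291  0.957 -0.   ] gap 94.0 F [-0.  -0.2 -0.2] M [ 0.02 -0.01  0.01] q [ 1.1   0.25  1.56 -0.    1.34 -0.17]
turn [ 0.   -0.   -1.29]
```

```bash
python3 -m pendant '[[[50,-30,10],[0,0,-0.185],-1],[[50,-35,10],[0,0,-0.185],-1],[[45,-40,5],[0,0,-0.185],-1],[[40,-45,5],[0,0,-0.185],-1],[[30,-50,0],[0,0,-0.185],-1]]'; python3 -m pendant '[[[20,-55,0],[0,0,-0.185],-1],[[10,-60,0],[0,0,-0.18],-1],[[0,-60,0],[0,0,0],-1],[[0,-60,0],[0,0,0],-1],[[0,-60,0],[0,0,0],-1]]'; python3 tool.py '(1,-0.014,0)'
```

```text
time_s: 0.98
tcp_pos: [406.9, 418.2, 261.1]
ee_rot: [-0.576, 0.409, -0.409, 0.577]
contact_force: [-0.5, 0.2, -0.5]
finger_gap: 93.9
time_s: 1.6
tcp_pos: [438.9, 114.1, 262.0]
ee_rot: [0.489, -0.508, 0.51, -0.492]
contact_force: [1.2, -0.5, 0.3]
finger_gap: 94.1
t 1.6 tcp [438.9 114.1 262. ] point [ 0.005  0.001 -1.   ] jaw [ 0.999 -0.037  0.005] gap 94.1 F [ 1.2 -0.5  0.3] M [-0.08  0.06 -0.01] q [ 0.   -0.27  2.01  0.    1.4   0.04]
turn [-0.001  0.005  0.023]
```

```bash
python3 -m pendant '[[[0,-60,0],[0,0,0],-0.5],[[0,-60,0],[0,0,0],-0.5],[[0,-60,0],[0,0,0],-0.5],[[0,-60,0],[0,0,0],-0.5],[[0,-60,0],[0,0,0],-0.5]]' 40; python3 -m pendant '[[[-5,-60,-10],[0,0,0],-0.5],[[-5,-60,-10],[0,0,0],-0.5],[[-8,-40,-30],[0,0,0],-0.5],[[-5,-20,-30],[0,0,0],-0.5],[[0,0,0],[0,0,0.02],-0.5]]'; python3 tool.py '(1,-0.014,0)'
```

```text
time_s: 2.22
tcp_pos: [437.2, -195.7, 263.9]
ee_rot: [0.488, -0.506, 0.512, -0.493]
contact_force: [0.7, 0.3, -0.0]
finger_gap: 70.3
time_s: 2.85
tcp_pos: [412.0, -384.8, 183.5]
ee_rot: [0.491, -0.501, 0.51, -0.497]
contact_force: [-1.0, 0.6, 0.1]
finger_gap: 70.5
t 2.85 tcp [ 412.  -384.8  183.5] point [ 0.015 -0.004 -1.   ] jaw [ 1.    -0.023  0.015] gap 70.5 F [-1.   0.6  0.1] M [-0.01  0.03  0.01] q [-0.96  0.08  1.83  0.01  1.22 -0.94]
turn [0.004 0.015 0.009]
```

```bash
python3 -m pendant '[[[2,10,-30],[0.004,0.012,0.01],-0.5],[[1,4,-30],[0,0,0],-0.5],[[0,0,-25],[0,0,0],-0.5],[[0,0,-8],[0,0,0],-0.5]]'; python3 tool.py '(1,-0.014,0)'; python3 - <<'E'
from h import *
for n in('scene','top'):
    c=grab(n);save(c,n+'1.png')
a=cv2.imread('pics/scene1.png')[130:300,60:300];b=cv2.imread('pics/top1.png')[150:320,380:560]
cv2.imwrite('pics/c1.png',np.hstack([cv2.resize(a,(480,340)),cv2.resize(b,(320,302+38))]))
E
```

```text
time_s: 3.35
tcp_pos: [418.7, -370.3, 95.2]
ee_rot: [0.497, -0.498, 0.506, -0.499]
contact_force: [-0.4, -0.9, -0.1]
finger_gap: 70.5
t 3.35 tcp [ 418.7 -370.3   95.2] point [ 0.009 -0.007 -1.   ] jaw [ 1.    -0.008  0.009] gap 70.5 F [-0.4 -0.9 -0.1] M [-0.04  0.05  0.02] q [-0.93  0.19  1.89  0.    1.05 -0.92]
turn [ 0.007  0.009 -0.006]
```

View pics/c1.png

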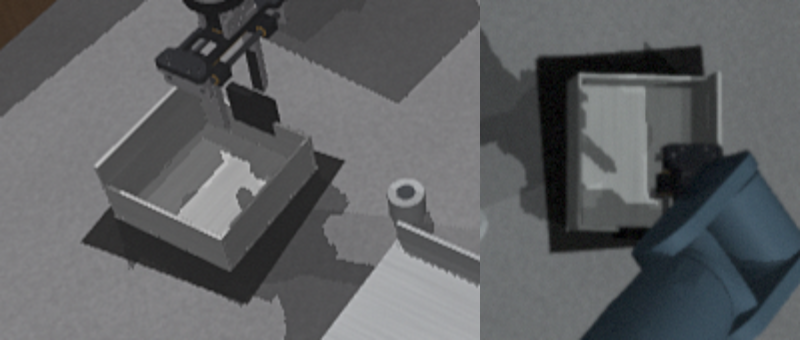

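The left crop shows the jaws straddling the black grip, one finger inside the wall and one outside. I'll close on it now.

```bash
python3 -m pendant '[[[-3,0,-6],[0,0,0],-0.5],[[0,0,0],[0,0,0],1],[[0,0,0],[0,0,0],1],[[0,0,0],[0,0,0],1],[[0,0,0],[0,0,0],1]]' 40; python3 -m pendant '[[[0,0,0],[0,0,0],1],[[0,0,0],[0,0,0],1]]'; python3 tool.py '(1,-0.014,0)'; python3 - <<'E'
from h import *
c=grab('top');
for uv in((413,178),(504,173),(421,276)):print(ray(c,*uv,0).round(1))
E
```

```text
time_s: 4.08
tcp_pos: [417.4, -372.8, 93.7]
ee_rot: [0.498, -0.495, 0.509, -0.498]
contact_force: [0.6, -1.2, 0.6]
finger_gap: 33.9
time_s: 4.32
tcp_pos: [416.9, -372.9, 93.6]
ee_rot: [0.498, -0.496, 0.508, -0.498]
contact_force: [0.9, -0.2, 0.6]
finger_gap: 13.8
t 4.33 tcp [ 416.9 -372.9   93.6] point [ 0.012 -0.013 -1.   ] jaw [ 1.    -0.008  0.012] gap 13.8 F [ 0.9 -0.2  0.6] M [-0.02  0.17 -0.07] q [-0.93  0.19  1.89  0.    1.04 -0.93]
turn [ 0.013  0.012 -0.006]
[ 638.7 -231.     0. ]
[ 653.7 -464.     0. ]
[ 388.4 -249.4    0. ]
```

```bash
python3 -m pendant '[[[10,0,0],[0,0,0],1],[[20,0,0],[0,0,0],1],[[25,0,0],[0,0,0],1],[[25,0,0],[0,0,0],1],[[25,0,0],[0,0,0],1]]'; python3 -m pendant '[[[15,10,0],[0,0,0],1],[[7,20,0],[0,0,0],1],[[0,30,0],[0,0,0],1],[[0,30,0],[0,0,0],1],[[0,30,0],[0,0,0],1]]'; python3 tool.py '(1,-0.014,0)'; python3 - <<'E'
from h import *
c=grab('scene');save(c,'scene2.png')
E
```

```text
time_s: 5.0
tcp_pos: [523.2, -372.9, 93.6]
ee_rot: [0.5, -0.498, 0.506, -0.496]
contact_force: [-3.2, -0.1, 4.1]
finger_gap: 13.7
time_s: 5.62
tcp_pos: [547.6, -247.5, 93.6]
ee_rot: [0.499, -0.497, 0.508, -0.496]
contact_force: [0.3, -2.7, 0.7]
finger_gap: 13.8
t 5.62 tcp [ 547.6 -247.5   93.6] point [ 0.008 -0.014 -1.   ] jaw [ 1.    -0.009  0.008] gap 13.8 F [ 0.3 -2.7  0.7] M [-0.39  0.32 -0.04] q [-0.61  0.28  1.78 -0.01  1.06 -0.6 ]
turn [ 0.014  0.008 -0.005]
```

View pics/scene2.png

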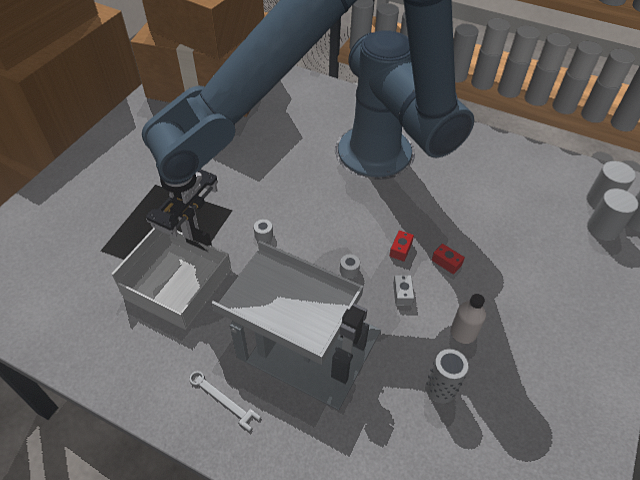

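The view shows the bin following the gripper, off the mat, at scene (170,275) and heading for the lip.

```bash
python3 -m pendant '[[[-1,25,0],[0,0,0],1],[[-1,30,0],[0,0,0],1],[[-1,30,0],[0,0,0],1],[[0,20,0],[0,0,0],1],[[0,8,0],[0,0,0],1]]'; python3 -m pendant '[[[0,4,0],[0,0,-0.005],1],[[0,0,0],[0,0,0],1]]'; python3 tool.py '(1,-0.014,0)'; python3 - <<'E'
from h import *
c=grab('scene');save(c,'scene3.png');c=grab('top');save(c,'top3.png')
a=cv2.imread('pics/scene3.png')[180:400,120:400];b=cv2.imread('pics/top3.png')[80:280,200:480]
cv2.imwrite('pics/c3.png',np.vstack([cv2.resize(a,(420,300)),cv2.resize(b,(420,300))]))
E
python3 st.py
```

```text
time_s: 6.3
tcp_pos: [543.0, -124.9, 93.6]
ee_rot: [0.5, -0.496, 0.506, -0.498]
contact_force: [1.5, -1.9, -0.6]
finger_gap: 14.0
time_s: 6.55
tcp_pos: [543.0, -120.4, 93.6]
ee_rot: [0.498, -0.498, 0.507, -0.497]
contact_force: [0.5, 1.4, 1.2]
finger_gap: 14.2
t 6.55 tcp [ 543.  -120.4   93.6] point [ 0.008 -0.011 -1.   ] jaw [ 1.    -0.01   0.008] gap 14.2 F [0.5 1.4 1.2] M [0.17 0.33 0.01] q [-0.42  0.19  1.89 -0.01  1.05 -0.4 ]
turn [ 0.011  0.008 -0.004]
top x+ slope 0.0118 at mid 732.0 r 1.33
top x- slope 0.0189 at mid 552.6 r 1.3
top lip slope -0.017 at mid -50.4 r 0.55
top back slope -0.0124 at mid 192.7 r 0.62
handle 188 392 [615.5 195.3 188. ] [675.1 231.9 203.8] [644.5 214.3 197. ]
handle 165 198 [561.8 188.9 165. ] [717.7 229.2 185.8] [634.7 193.9 167.5]Traceback (most recent call last):
  File "st.py", line 25, in <module>
    r=cv2.minAreaRect(P[:,:2].astype(np.float32));print('rim',len(P),np.round(r[0],1),np.round(r[1],1),r[2],np.percentile(P,[1,99],axis=0).round(1).tolist())
                                                                                                            ~~~~~~~~~~~~~^^^^^^^^^^^^^^^^^
    return _quantile_unchecked(
        a, q, axis, out, overwrite_input, method, keepdims, weights)
    return _ureduce(a,
                    func=_quantile_ureduce_func,
    ...<5 lines>...
                    overwrite_input=overwrite_input,
                    method=method)
    r = func(a, **kwargs)
    result = _quantile(arr,
                       quantiles=q,
    ...<2 lines>...
                       out=out,
                       weights=wgt)
    slices_having_nans = np.isnan(arr[-1, ...])
                                  ~~~^^^^^^^^^
IndexError: index -1 is out of bounds for axis 0 with size 0
```

View pics/c3.png

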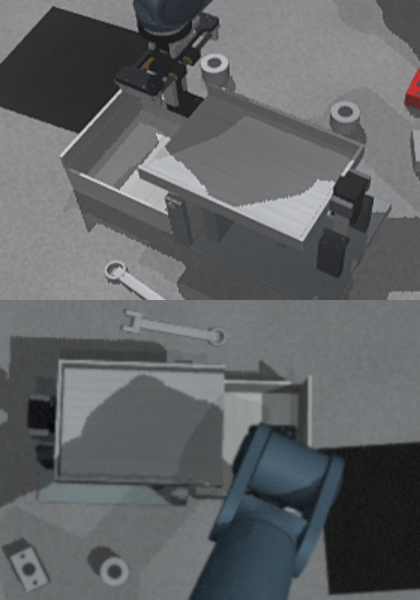

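The bin stands under the lip, with its near wall parallel to the cheeks. I'll release it and retreat up toward the nearest collar.

```bash
python3 -m pendant '[[[0,0,0],[0,0,0],-0.3],[[0,0,0],[0,0,0],-0.3],[[0,0,10],[0,0,0],-0.3],[[0,0,40],[0,0,0],-0.3],[[0,-5,50],[0,0,0],-0.3]]'; python3 -m pendant '[[[-40,-5,40],[0.01,0.008,0],-0.7],[[-50,0,10],[0,0,0],-0.7],[[-50,0,0],[0,0,0],-0.7],[[-50,-60,0],[0,0,0],-0.7],[[0,-60,0],[0,0,0],-0.7]]'; python3 tool.py '(1,-0.014,0)'; python3 - <<'E'
from h import *
from meas import objs
for n in('top','scene'):
    c=grab(n);save(c,n+'4.png');W=cloud(c);z=W[...,2]
    for o in objs(c,W,25,45,(370,480,-200,300)):print(n,*o)
    # bin back wall / rim near
    m=(z>88)&(z<105)&(W[...,0]>520)&(W[...,0]<760)&(W[...,1]>-215)&(W[...,1]<-150)
    q=W[m];print('backw',len(q),np.percentile(q,[2,98],axis=0).round(1).tolist(),np.polyfit(q[:,0],q[:,1],1))
    m=(z>75)&(z<100)&(W[...,0]>520)&(W[...,0]<565)&(W[...,1]>-150)&(W[...,1]<-60)
    q=W[m];print('grip',len(q),np.percentile(q,[2,98],axis=0).round(1).tolist())
E
```

```text
time_s: 7.32
tcp_pos: [540.3, -125.7, 192.2]
ee_rot: [0.499, -0.501, 0.505, -0.495]
contact_force: [1.0, -0.3, -0.6]
finger_gap: 59.5
time_s: 7.95
tcp_pos: [359.3, -240.0, 253.8]
ee_rot: [0.499, -0.496, 0.506, -0.498]
contact_force: [0.6, -0.3, 0.7]
finger_gap: 79.9
t 7.95 tcp [ 359.3 -240.   253.8] point [ 0.01  -0.011 -1.   ] jaw [ 1.    -0.005  0.01 ] gap 79.9 F [ 0.6 -0.3  0.7] M [-0.08  0.04  0.04] q [-0.85 -0.33  2.07  0.    1.39 -0.85]
turn [ 0.011  0.009 -0.009]
top 449 [219. 260.] [423.6 253.5  33.8] [389. 224.  25.] [460. 285.  41.] [424.2 254.4] [65.6 40.6] 26.9 [106. 111. 112.]
top 311 [276. 261.] [422.1 114.3  38.3] [400.  92.  26.] [447. 139.  44.] [423.4 115.4] [46.5 46.4] 0.4 [127. 133. 133.]
top 302 [374. 262.] [ 421.7 -124.8   38.3] [ 400. -149.   26.] [ 444. -102.   44.] [ 421.9 -125.2] [44.3 47.3] 0.5 [120.5 126.  126.5]
backw 244 [[550.9, -197.1, 91.2], [732.3, -189.3, 103.8]] [-1.75293479e-02 -1.82617084e+02]
grip 191 [[537.8, -137.4, 76.4], [552.0, -69.7, 99.7]]
scene 268 [263. 228.] [ 427.9 -119.7   36.4] [ 400. -147.   25.] [450. -98.  44.] [ 425.1 -122.5] [49.8 46.8] 18.4 [108.  109.5 110.5]
scene 301 [350. 263.] [428.3 119.1  36.7] [400.  93.  25.] [451. 143.  43.] [426.7 118.5] [48.8 45.9] 25.3 [141. 141. 143.]
scene 441 [404. 288.] [431.3 258.5  32.8] [394. 226.  25.] [465. 289.  40.] [428.1 258. ] [69.4 40.3] 25.6 [111. 112. 114.]
backw 350 [[550.1, -193.8, 88.7], [734.4, -186.1, 102.7]] [-9.02234479e-03 -1.83500129e+02]
grip 246 [[538.6, -135.2, 76.3], [554.0, -71.5, 99.1]]
```

View pics/top4.png

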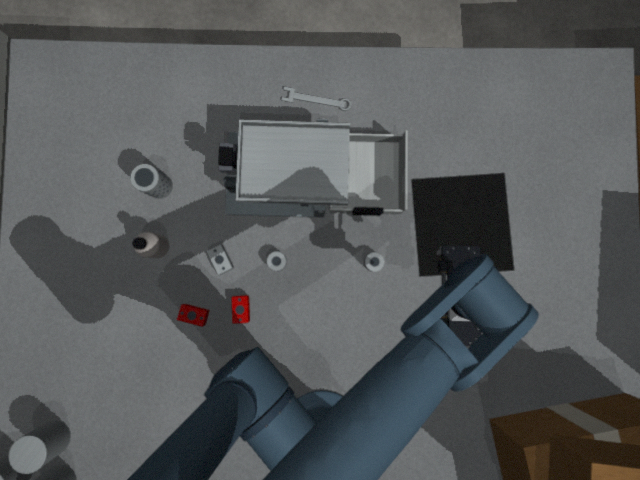

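The top view shows the bin at (378,173) butted under the lip, the mat empty at (463,225), and all parts where they were. Next is collar_b at (424,-124).

```bash
python3 -m pendant '[[[32,58,0],[0.01,0.009,-0.01],-1],[[33,58,-20],[0,0,0],-1],[[0,0,-50],[0,0,0],-1],[[0,0,-50],[0,0,0],-1],[[0,0,-30],[0,0,0],-1]]' ; python3 tool.py '(1,-0.014,0)'
```

```text
time_s: 8.68
tcp_pos: [426.8, -128.3, 107.9]
ee_rot: [0.493, -0.502, 0.51, -0.495]
contact_force: [-0.5, 0.2, -0.1]
finger_gap: 94.1
t 8.68 tcp [ 426.8 -128.3  107.9] point [ 0.011 -0.007 -1.   ] jaw [ 1.    -0.024  0.011] gap 94.1 F [-0.5  0.2 -0.1] M [-0.06  0.08  0.01] q [-0.55 -0.1   2.16 -0.    1.06 -0.52]
turn [0.007 0.011 0.01 ]
```

```bash
python3 -m pendant '[[[-2,4,-40],[0.007,0.01,0],-1],[[0,0,-25],[0,0,0],-1],[[0,0,-10],[0,0,0],-1],[[0,0,0],[0,0,0],0],[[0,0,0],[0,0,0],0]]' 30; python3 tool.py '(1,-0.014,0)'; python3 - <<'E'
from h import *
c=grab('scene');save(c,'scene5.png')
a=cv2.imread('pics/scene5.png')[130:330,180:420]
cv2.imwrite('pics/c5.png',cv2.resize(a,(720,600)))
E
```

```text
time_s: 9.3
tcp_pos: [425.3, -122.0, 31.8]
ee_rot: [-0.494, 0.505, -0.505, 0.495]
contact_force: [-0.4, -0.1, 0.5]
finger_gap: 77.7
t 9.3 tcp [ 425.3 -122.    31.8] point [ 0.001  0.001 -1.   ] jaw [ 1.    -0.022  0.001] gap 77.7 F [-0.4 -0.1  0.5] M [-0.08  0.05 -0.03] q [-0.54  0.06  2.19  0.    0.9  -0.52]
turn [-0.001  0.001  0.008]
```

View pics/c5.png

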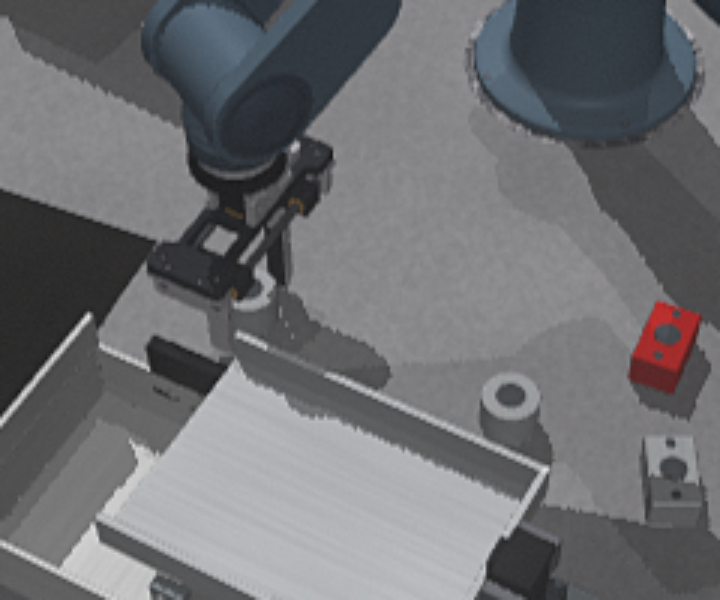

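The jaws are around the collar. I'll close them and lift.

```bash
python3 -m pendant '[[[0,0,0],[0,0,0],1],[[0,0,0],[0,0,0],1],[[0,0,0],[0,0,0],1],[[0,0,0],[0,0,0],1],[[0,0,15],[0,0,0],1]]' 35; python3 tool.py
```

```text
time_s: 9.98
tcp_pos: [425.3, -122.1, 48.0]
ee_rot: [0.494, -0.505, 0.505, -0.495]
contact_force: [-0.5, 0.3, -1.4]
finger_gap: 47.4
t 9.97 tcp [ 425.3 -122.1   48. ] point [ 0.001  0.001 -1.   ] jaw [ 1.    -0.022  0.001] gap 47.4 F [-0.5  0.3 -1.4] M [-0.1   0.04 -0.06] q [-0.54  0.02  2.18  0.    0.94 -0.52]
```

```bash
python3 -m pendant '[[[0,0,50],[0,0,0],1],[[0,0,60],[0,0,0],1],[[15,10,60],[0,0,0],1],[[40,26,20],[0,0,0],1],[[45,30,0],[0,0,0],1]]'; python3 -m pendant '[[[45,30,0],[0,0,0],1],[[40,25,0],[0,0,0],1],[[10,8,-10],[0,0,0],1],[[0,0,-20],[0,0,0],1],[[0,0,0],[0,0,0],1]]'; python3 tool.py '(1,-0.014,0)'
```

```text
time_s: 10.6
tcp_pos: [525.4, -55.4, 250.0]
ee_rot: [0.491, -0.504, 0.509, -0.495]
contact_force: [0.3, -0.6, -1.4]
finger_gap: 47.6
time_s: 11.22
tcp_pos: [623.0, 11.2, 222.0]
ee_rot: [0.492, -0.503, 0.51, -0.496]
contact_force: [-0.6, -0.0, -1.8]
finger_gap: 47.5
t 11.22 tcp [623.   11.2 222. ] point [ 0.011 -0.003 -1.   ] jaw [ 1.    -0.025  0.011] gap 47.5 F [-0.6 -0.  -1.8] M [-0.11  0.06 -0.01] q [-0.16  0.18  1.64 -0.    1.3  -0.14]
turn [0.003 0.011 0.011]
```

```bash
python3 -m pendant '[[[0,0,-25],[0.003,0.011,0.01],1],[[0,0,-15],[0,0,0],1],[[0,0,-7],[0,0,0],1],[[0,0,-2],[0,0,0],1]]'; python3 tool.py;python3 - <<'E'
from h import *
c=grab('scene');save(c,'scene6.png')
a=cv2.imread('pics/scene6.png')[180:380,180:420]
cv2.imwrite('pics/c6.png',cv2.resize(a,(720,600)))
E
```

```text
time_s: 11.72
tcp_pos: [621.5, 9.4, 173.1]
ee_rot: [-0.496, 0.505, -0.504, 0.495]
contact_force: [-7.8, 2.1, 15.8]
finger_gap: 47.6
t 11.72 tcp [621.5   9.4 173.1] point [-0.002  0.    -1.   ] jaw [ 1.    -0.017 -0.002] gap 47.6 F [-7.8  2.1 15.8] M [0.31 1.36 0.01] q [-0.17  0.24  1.68  0.    1.23 -0.15]
```

View pics/c6.png

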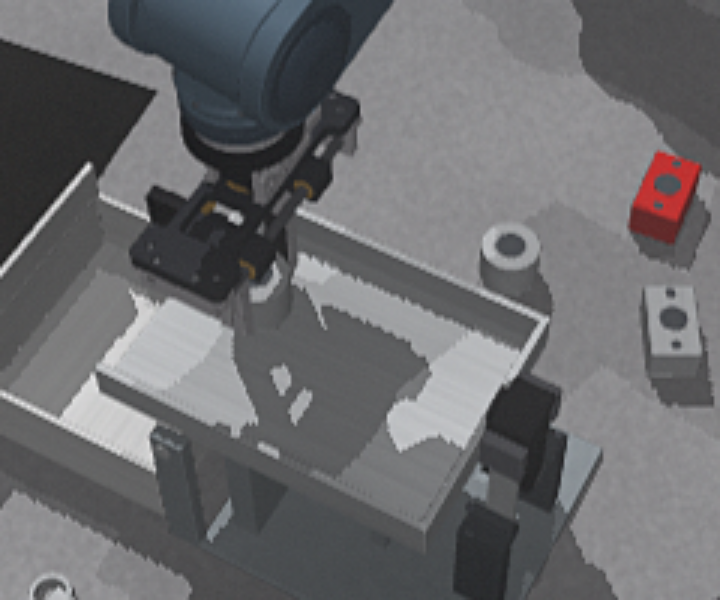

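The collar touches the tray floor with 16 N of upward force, so it is seated. I'll release it and go up.

```bash
python3 -m pendant '[[[0,0,1],[0,0,0],-0.35],[[0,0,0],[0,0,0],-0.35],[[0,0,15],[0,0,0],-0.35],[[0,0,40],[0,0,0],-0.35],[[0,0,40],[0,0,0],-0.35]]'; python3 tool.py;python3 -m pendant '[[[-40,25,0],[0,0,0],-1],[[-40,25,0],[0,0,0],-1],[[-50,25,0],[0,0,0],-1],[[-40,25,0],[0,0,0],-1],[[-15,5,0],[0,0,0],-1]]'; python3 tool.py '(1,-0.014,0)'; python3 - <<'E'
from h import *
from meas import objs
for n in('top','scene'):
    c=grab(n);W=cloud(c);save(c,n+'7.png')
    for o in objs(c,W,25,45,(370,480,-200,300)):print(n,*o)
    for o in objs(c,W,170,187,(560,730,-60,180)):print(n,'tray',*o)
E
```

```text
time_s: 12.4
tcp_pos: [620.0, 9.2, 269.7]
ee_rot: [-0.497, 0.506, -0.503, 0.494]
contact_force: [0.6, 0.0, -0.7]
finger_gap: 63.3
t 12.4 tcp [620.    9.2 269.7] point [-0.006  0.001 -1.   ] jaw [ 1.    -0.017 -0.006] gap 63.3 F [ 0.6  0.  -0.7] M [-0.06  0.03 -0.02] q [-0.17  0.15  1.6  -0.    1.4  -0.15]
time_s: 13.02
tcp_pos: [433.7, 115.6, 279.9]
ee_rot: [0.493, -0.502, 0.507, -0.498]
contact_force: [-0.0, 0.0, -0.1]
finger_gap: 93.9
t 13.03 tcp [433.7 115.6 279.9] point [ 0.01 -0.   -1.  ] jaw [ 1.    -0.019  0.01 ] gap 93.9 F [-0.   0.  -0.1] M [-0.06  0.1   0.  ] q [ 0.01 -0.3   2.   -0.    1.43  0.03]
turn [0.    0.01  0.005]
top tray 368 [322. 169.] [622.1   6.2 178.4] [599. -16. 172.] [646.  28. 185.] [622.4   6.1] [46.4 44.2] 0.6 [132. 138. 139.]
scene 301 [350. 263.] [428.7 119.1  36.9] [399.  93.  25.] [450. 142.  44.] [426.2 118.3] [49.1 45.9] 25.8 [147. 149. 151.]
scene 443 [404. 288.] [431.  258.3  33. ] [392. 227.  25.] [465. 289.  40.] [427.2 257.3] [69.9 41. ] 25.9 [157. 158. 160.]
scene tray 378 [265. 272.] [625.3  10.7 177.4] [600. -16. 170.] [647.  34. 183.] [623.7   9.1] [48.1 46.1] 55.1 [169.5 172.  174. ]
```

View pics/scene7.png

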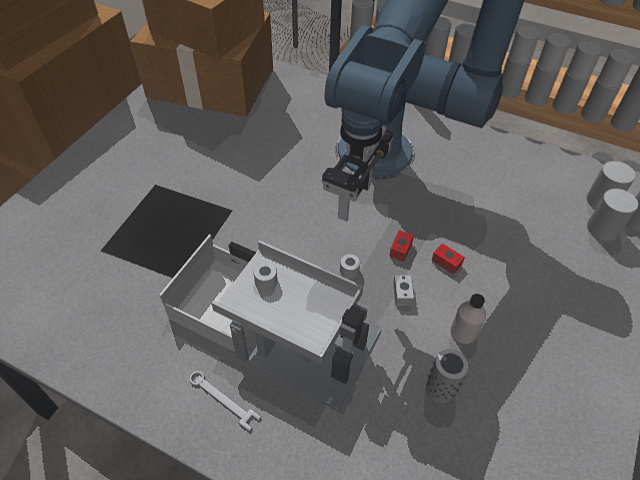

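Collar_b stands on the tray at scene (265,272). Collar_a is unmoved at (350,263), and I'll take it next.

```bash
python3 -m pendant '[[[-4,1,-55],[0,0.01,0],-1],[[-4,1,-60],[0,0,0],-1],[[0,0,-60],[0,0,0],-1],[[0,0,-45],[0,0,0],-1],[[0,0,-15],[0,0,0],-1]]'; python3 tool.py '(1,-0.014,0)'
```

```text
time_s: 13.75
tcp_pos: [432.7, 115.2, 44.5]
ee_rot: [0.491, -0.502, 0.51, -0.498]
contact_force: [-0.3, 0.6, -0.5]
finger_gap: 94.2
t 13.75 tcp [432.7 115.2  44.5] point [ 0.015 -0.001 -1.   ] jaw [ 1.    -0.022  0.015] gap 94.2 F [-0.3  0.6 -0.5] M [-0.07  0.02  0.03] q [ 0.01  0.03  2.18 -0.    0.91  0.03]
turn [0.001 0.015 0.008]
```

```bash
python3 -m pendant '[[[-8,3,-9],[0,0.014,0],-1],[[0,0,-4],[0,0,0],-0.3],[[0,0,0],[0,0,0],1],[[0,0,0],[0,0,0],1],[[0,0,0],[0,0,0],1]]' 35; python3 tool.py; python3 -m pendant '[[[0,0,0],[0,0,0],1],[[0,0,0],[0,0,0],1],[[0,0,15],[0,0,0],1]]'; python3 tool.py '(1,-0.014,0)'
```

```text
time_s: 14.38
tcp_pos: [427.6, 117.7, 32.7]
ee_rot: [0.493, -0.505, 0.507, -0.495]
contact_force: [0.6, 0.4, 0.0]
finger_gap: 57.3
t 14.38 tcp [427.6 117.7  32.7] point [ 0.004 -0.001 -1.   ] jaw [ 1.    -0.024  0.004] gap 57.3 F [0.6 0.4 0. ] M [-0.04  0.16  0.01] q [ 0.01  0.05  2.19 -0.    0.9   0.04]
time_s: 14.75
tcp_pos: [426.3, 117.7, 47.5]
ee_rot: [0.494, -0.505, 0.506, -0.494]
contact_force: [-0.7, 0.4, -2.4]
finger_gap: 47.6
t 14.75 tcp [426.3 117.7  47.5] point [ 0.001 -0.001 -1.   ] jaw [ 1.    -0.024  0.001] gap 47.6 F [-0.7  0.4 -2.4] M [-0.05  0.04 -0.02] q [ 0.01  0.02  2.18 -0.    0.93  0.04]
turn [0.001 0.001 0.01 ]
```

```bash
python3 -m pendant '[[[0,0,60],[0,0,0],1],[[0,0,60],[0,0,0],1],[[20,-6,60],[0,0,0.01],1],[[50,-14,10],[0,0,0],1],[[50,-14,0],[0,0,0],1]]'; python3 -m pendant '[[[50,-14,0],[0,0,0],1],[[45,-13,0],[0,0,0],1],[[23,-7,0],[0,0,0],1],[[4,0,-15],[0,0,0],1],[[0,0,-15],[0,0,0],1]]'; python3 tool.py '(1,-0.014,0)'
```

```text
time_s: 15.38
tcp_pos: [545.3, 84.2, 248.3]
ee_rot: [0.495, -0.5, 0.505, -0.5]
contact_force: [-0.2, 0.3, -1.7]
finger_gap: 47.8
time_s: 16.0
tcp_pos: [672.8, 48.1, 222.2]
ee_rot: [0.494, -0.499, 0.507, -0.501]
contact_force: [-0.0, 0.8, -2.3]
finger_gap: 47.6
t 16.0 tcp [672.8  48.1 222.2] point [ 0.015 -0.001 -1.   ] jaw [ 1.    -0.012  0.015] gap 47.6 F [-0.   0.8 -2.3] M [-0.02  0.11 -0.03] q [-0.1   0.3   1.51  0.    1.32 -0.08]
turn [ 0.001  0.015 -0.002]
```

```bash
python3 -m pendant '[[[-4,0,-25],[0.001,0.014,0],1],[[0,0,-15],[0,0,0],1],[[0,0,-7],[0,0,0],1],[[0,0,-2],[0,0,0],1]]'; python3 tool.py
```

```text
time_s: 16.5
tcp_pos: [665.2, 49.4, 172.7]
ee_rot: [-0.499, 0.503, -0.502, 0.496]
contact_force: [-2.5, 0.1, 7.9]
finger_gap: 47.4
t 16.5 tcp [665.2  49.4 172.7] point [-0.004 -0.001 -1.   ] jaw [ 1.    -0.01  -0.004] gap 47.4 F [-2.5  0.1  7.9] M [-0.21  0.75 -0.04] q [-0.09  0.34  1.55 -0.    1.26 -0.08]
```

```bash
python3 -m pendant '[[[0,0,1],[0,0,0],-0.35],[[0,0,0],[0,0,0],-0.35],[[0,0,15],[0,0,0],-0.35],[[0,0,40],[0,0,0],-0.35],[[0,0,40],[0,0,0],-0.35]]'; python3 -m pendant '[[[-40,35,0],[0,0,-0.185],-1],[[-40,35,0],[0,0,-0.185],-1],[[-50,35,0],[0,0,-0.185],-1],[[-50,35,0],[0,0,-0.185],-1],[[-45,35,0],[0,0,-0.185],-1]]'; python3 tool.py '(0.438,-0.899,0)'; python3 - <<'E'
from h import *
from meas import objs
for n in('top','scene'):
    c=grab(n);W=cloud(c);save(c,n+'8.png')
    for o in objs(c,W,25,45,(370,480,-200,300)):print(n,*o)
    for o in objs(c,W,170,187,(560,730,-60,180)):print(n,'tray',*o)
E
```

```text
time_s: 17.12
tcp_pos: [663.3, 49.9, 269.4]
ee_rot: [-0.5, 0.505, -0.5, 0.495]
contact_force: [0.6, 0.2, 0.1]
finger_gap: 63.5
time_s: 17.75
tcp_pos: [438.0, 226.4, 280.2]
ee_rot: [0.214, -0.672, 0.674, -0.219]
contact_force: [0.7, 0.7, 0.9]
finger_gap: 93.7
t 17.75 tcp [438.  226.4 280.2] point [ 0.008  0.    -1.   ] jaw [ 0.583 -0.812  0.004] gap 93.7 F [0.7 0.7 0.9] M [-0.04  0.13 -0.03] q [ 0.25 -0.18  1.9  -0.    1.41  1.2 ]
turn [ 0.     0.008 -0.169]
top 110 [226. 262.] [416.3 237.1  33.3] [397. 223.  26.] [443. 247.  40.] [420.5 238.2] [46.  17.3] 20.9 [120. 126. 127.]
top tray 368 [304. 150.] [664.5  46.4 178.5] [643.  24. 170.] [690.  70. 184.] [665.6  46.6] [45.9 46.7] 70.6 [130.  135.  136.5]
top tray 370 [322. 169.] [622.2   6.2 178.4] [599. -16. 170.] [646.  28. 184.] [622.5   6.1] [46.9 44.3] 0.5 [131. 136. 138.]
scene 442 [404. 288.] [431.6 258.5  32.8] [392. 227.  25.] [465. 289.  40.] [428.5 258.3] [70.  40.7] 26.7 [143.  144.5 146. ]
scene tray 376 [265. 272.] [625.3  10.2 177. ] [599. -15. 170.] [649.  33. 183.] [622.9   8.1] [49.4 46.8] 55.4 [171.  172.5 175. ]
scene tray 408 [271. 296.] [668.6  50.6 177.1] [644.  26. 170.] [692.  74. 182.] [668.   50.7] [47.4 45.9] 26.8 [170.5 172.5 175. ]
```

View pics/scene8.png

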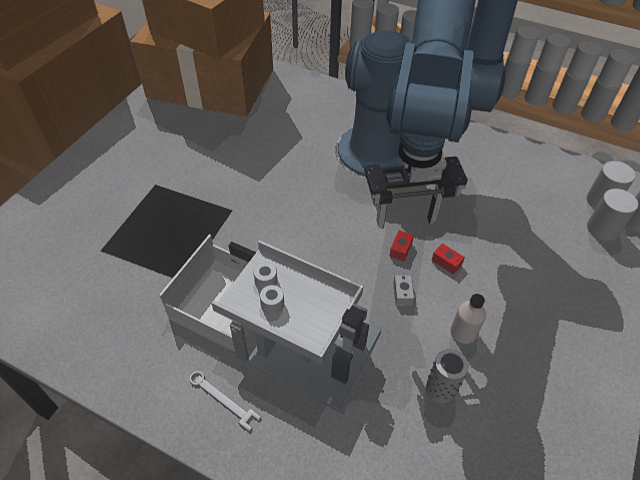

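Both collars are on the tray at scene (265,272) and (271,298). The grey block at (404,288) has not moved.

```bash
python3 -m pendant '[[[-8,16,-50],[0,0.008,-0.169],-1],[[-6,15,-60],[0,0,0],-1],[[0,0,-60],[0,0,0],-1],[[0,0,-45],[0,0,0],-1],[[0,0,-10],[0,0,0],-1]]'; python3 tool.py '(0.438,-0.899,0)'
```

```text
time_s: 18.48
tcp_pos: [426.9, 260.4, 57.3]
ee_rot: [-0.156, 0.689, -0.688, 0.168]
contact_force: [-0.5, 0.0, 0.6]
finger_gap: 94.0
t 18.48 tcp [426.9 260.4  57.3] point [ 0.016  0.004 -1.   ] jaw [ 0.445 -0.895  0.003] gap 94.0 F [-0.5  0.   0.6] M [-0.06  0.15 -0.09] q [ 0.32  0.13  2.05 -0.    0.95  1.43]
turn [-0.004  0.016 -0.008]
```

```bash
python3 -m pendant '[[[-1,-3,-20],[-0.004,0.015,-0.008],-1],[[0,0,-7],[0,0,0],-0.3],[[0,0,0],[0,0,0],1],[[0,0,0],[0,0,0],1],[[0,0,0],[0,0,0],1]]' 35; python3 tool.py; python3 -m pendant '[[[0,0,0],[0,0,0],1],[[0,0,0],[0,0,0],1],[[0,0,15],[0,0,0],1],[[0,0,50],[0,0,0],1],[[0,0,50],[0,0,0],1]]'; python3 tool.py '(1,-0.014,0)'
```

```text
time_s: 19.1
tcp_pos: [432.7, 258.7, 36.6]
ee_rot: [-0.154, 0.689, -0.689, 0.164]
contact_force: [-0.7, -0.3, 0.2]
finger_gap: 57.3
t 19.1 tcp [432.7 258.7  36.6] point [ 0.013  0.004 -1.   ] jaw [ 0.439 -0.899  0.002] gap 57.3 F [-0.7 -0.3  0.2] M [0.02 0.13 0.01] q [ 0.31  0.18  2.04 -0.    0.91  1.43]
time_s: 19.73
tcp_pos: [428.9, 257.5, 152.0]
ee_rot: [-0.158, 0.689, -0.689, 0.161]
contact_force: [-0.3, 0.4, -1.1]
finger_gap: 40.0
t 19.73 tcp [428.9 257.5 152. ] point [ 0.004  0.001 -1.   ] jaw [ 0.439 -0.899  0.001] gap 40.0 F [-0.3  0.4 -1.1] M [-0.02  0.04  0.  ] q [ 0.31 -0.02  2.   -0.    1.16  1.43]
turn [-0.003  0.003  1.102]
```

```bash
python3 -m pendant '[[[0,0,50],[0,0,0.18],1],[[10,-15,50],[0,0,0.185],1],[[25,-35,10],[0,0,0.185],1],[[40,-40,0],[0,0,0.185],1],[[45,-30,0],[0,0,0.185],1]]'; python3 -m pendant '[[[45,-15,0],[0,0,0.182],1],[[40,-5,0],[0,0,0],1],[[8,0,0],[0,0,0],1],[[0,0,-15],[0,0,0],1]]'; python3 tool.py '(1,-0.014,0)'
```

```text
time_s: 20.35
tcp_pos: [549.7, 137.3, 276.2]
ee_rot: [0.446, -0.543, 0.544, -0.458]
contact_force: [0.0, 0.1, -1.3]
finger_gap: 39.7
time_s: 20.85
tcp_pos: [646.7, 113.6, 264.3]
ee_rot: [-0.493, 0.499, -0.5, 0.507]
contact_force: [0.1, 0.0, -1.4]
finger_gap: 39.7
t 20.85 tcp [646.7 113.6 264.3] point [ 0.015  0.012 -1.   ] jaw [1.    0.001 0.015] gap 39.7 F [ 0.1  0.  -1.4] M [-0.07  0.1   0.04] q [-0.    0.23  1.52  0.01  1.38 -0.01]
turn [-0.012  0.015 -0.015]
```

```bash
python3 -m pendant '[[[0,2,-40],[-0.012,0.015,-0.015],1],[[0,0,-25],[0,0,0],1],[[0,0,-13],[0,0,0],1],[[0,0,-6],[0,0,0],1],[[0,0,-1],[0,0,0],1]]'; python3 tool.py
```

```text
time_s: 21.48
tcp_pos: [641.1, 117.7, 177.5]
ee_rot: [-0.499, 0.504, -0.502, 0.496]
contact_force: [0.4, 1.2, -1.0]
finger_gap: 40.0
t 21.48 tcp [641.1 117.7 177.5] point [-0.004 -0.001 -1.   ] jaw [ 1.    -0.011 -0.004] gap 40.0 F [ 0.4  1.2 -1. ] M [-0.03 -0.06 -0.05] q [ 0.01  0.3   1.59 -0.    1.25  0.02]
```

```bash
python3 -m pendant '[[[0,0,-2],[0,0,0],1],[[0,0,0],[0,0,0],1]]'; python3 tool.py; python3 -m pendant '[[[0,0,0],[0,0,0],-0.2],[[0,0,0],[0,0,0],-0.2],[[0,0,15],[0,0,0],-0.2],[[0,0,50],[0,0,0],-0.2],[[0,0,50],[0,0,0],-0.2]]';python3 -m pendant '[[[-40,0,0],[0,0,0],-1],[[-50,0,0],[0,0,0],-1],[[-50,0,0],[0,0,0],-1],[[-50,0,0],[0,0,0],-1]]'; python3 tool.py; python3 - <<'E'
from h import *
from meas import objs
for n in('top','scene'):
    c=grab(n);W=cloud(c);save(c,n+'9.png')
    for o in objs(c,W,25,45,(250,480,-200,380)):print(n,*o)
    for o in objs(c,W,169,187,(560,730,-60,180)):print(n,'tray',*o)
E
```

```text
time_s: 21.72
tcp_pos: [641.5, 117.8, 177.9]
ee_rot: [-0.498, 0.503, -0.502, 0.497]
contact_force: [0.9, 0.4, -2.1]
finger_gap: 40.0
t 21.73 tcp [641.5 117.8 177.9] point [-0.002 -0.001 -1.   ] jaw [ 1.    -0.01  -0.002] gap 40.0 F [ 0.9  0.4 -2.1] M [-0.08  0.05 -0.02] q [ 0.01  0.3   1.59 -0.    1.25  0.02]
time_s: 22.35
tcp_pos: [639.3, 117.8, 292.7]
ee_rot: [-0.5, 0.505, -0.501, 0.495]
contact_force: [0.6, 0.1, -0.0]
finger_gap: 56.4
time_s: 22.85
tcp_pos: [450.1, 117.4, 304.4]
ee_rot: [0.495, -0.5, 0.505, -0.499]
contact_force: [-0.2, -0.2, 0.1]
finger_gap: 92.2
t 22.85 tcp [450.1 117.4 304.4] point [ 0.01 -0.   -1.  ] jaw [ 1.    -0.011  0.01 ] gap 92.2 F [-0.2 -0.2  0.1] M [-0.03  0.05  0.  ] q [ 0.01 -0.27  1.93 -0.    1.47  0.02]
top 373 [189. 315.] [290.4 321.3  34.2] [264. 293.  25.] [316. 351.  40.] [290.7 317.4] [61.3 40.2] 75.3 [150.  18.  15.]
top tray 367 [304. 150.] [664.8  46.3 178.7] [643.  24. 169.] [690.  71. 185.] [665.7  46.5] [46.3 46.7] 72.7 [132. 138. 139.]
top tray 522 [276. 160.] [641.2 108.1 174.4] [622.  77. 169.] [661. 141. 181.] [641.8 109. ] [64.8 39.2] 89.8 [126. 132. 133.]
top tray 367 [322. 169.] [622.    6.2 178.5] [599. -16. 170.] [646.  28. 184.] [622.6   6.1] [46.7 44.4] 1.4 [133. 139. 141.]
scene 369 [402. 243.] [310.5 205.7  32.8] [271. 185.  25.] [343. 227.  40.] [307.3 205.4] [71.8 40.1] 3.7 [157.  43.  43.]
scene 405 [448. 256.] [295.6 321.   32.5] [263. 285.  25.] [321. 356.  39.] [293.9 320.8] [66.6 45.1] 73.0 [167.  45.  44.]
scene tray 389 [265. 273.] [625.7  11.2 177.1] [600. -15. 169.] [648.  34. 182.] [624.3   9.9] [49.  46.8] 14.7 [168. 169. 172.]
scene tray 418 [271. 296.] [669.3  51.5 177.2] [644.  27. 169.] [692.  73. 184.] [667.2  49.9] [46.7 46.3] 70.7 [167. 169. 172.]
scene tray 566 [304. 300.] [645.2 112.1 173.3] [623.  78. 169.] [665. 144. 178.] [643.6 111.4] [66.4 42.1] 87.8 [154. 155. 158.]
```

View pics/scene9.png

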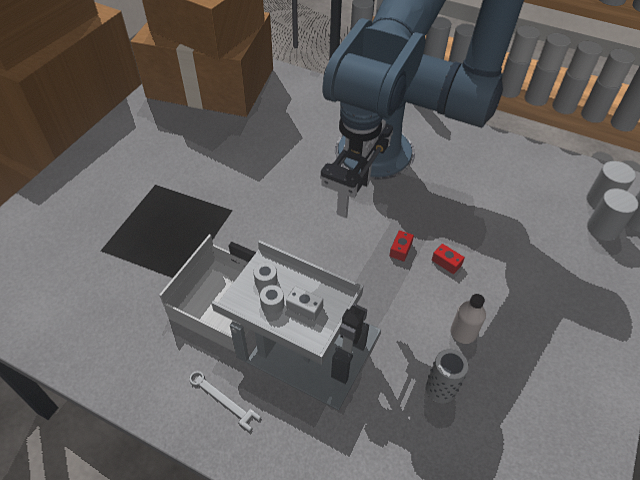

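View pics/top9.png

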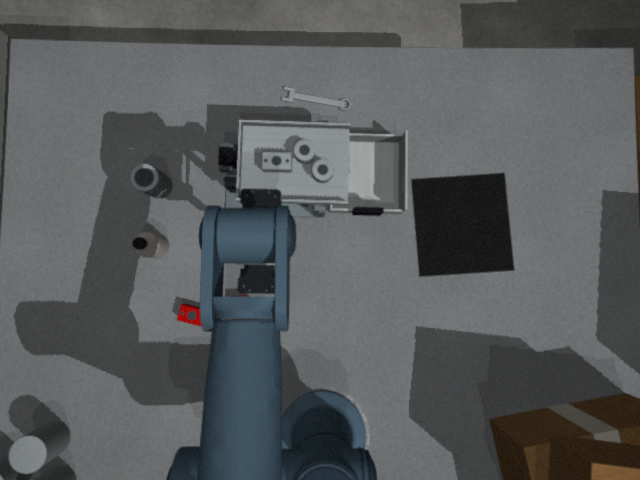

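All three parts stand on the tray: block at scene (304,300), collars at (265,273) and (271,296). The bench holds only the red decoys. Next is the handle, centre about (646,218,175).

```bash
python3 -m pendant '[[[45,25,0],[0,0,0],-1],[[50,25,0],[0,0,0],-1],[[50,25,-10],[0,0,0],-1],[[40,20,-10],[0,0,0],-1],[[10,6,-10],[0,0.01,0],-1]]';python3 tool.py '(1,-0.014,0)'
```

```text
time_s: 23.58
tcp_pos: [653.2, 222.2, 280.2]
ee_rot: [0.493, -0.5, 0.506, -0.501]
contact_force: [-0.2, -0.4, 0.4]
finger_gap: 93.9
t 23.57 tcp [653.2 222.2 280.2] point [ 0.015  0.001 -1.   ] jaw [ 1.    -0.012  0.015] gap 93.9 F [-0.2 -0.4  0.4] M [-0.15  0.11 -0.01] q [ 0.16  0.29  1.41 -0.    1.43  0.18]
turn [-0.001  0.015 -0.002]
```

```bash
python3 -m pendant '[[[-6,-4,-35],[0,0.015,0],-1],[[0,0,-30],[0,0,0],-1],[[0,0,-20],[0,0,0],-1],[[0,0,-8],[0,0,0],-1]]';python3 tool.py '(1,-0.014,0)'; python3 - <<'E'
from h import *
for n in('scene','top'):
    c=grab(n);save(c,n+'10.png')
a=cv2.imread('pics/scene10.png')[240:400,260:440];b=cv2.imread('pics/top10.png')[100:220,180:300]
cv2.imwrite('pics/c10.png',np.hstack([cv2.resize(a,(450,400)),cv2.resize(b,(350,400))]))
E
```

```text
time_s: 24.08
tcp_pos: [652.3, 219.0, 186.2]
ee_rot: [0.495, -0.502, 0.504, -0.498]
contact_force: [0.3, 0.1, 0.2]
finger_gap: 94.1
t 24.07 tcp [652.3 219.  186.2] point [ 0.004  0.002 -1.   ] jaw [ 1.    -0.012  0.004] gap 94.1 F [0.3 0.1 0.2] M [-0.08  0.    0.01] q [0.16 0.37 1.49 0.   1.28 0.17]
turn [-0.002  0.005 -0.002]
```

View pics/c10.png

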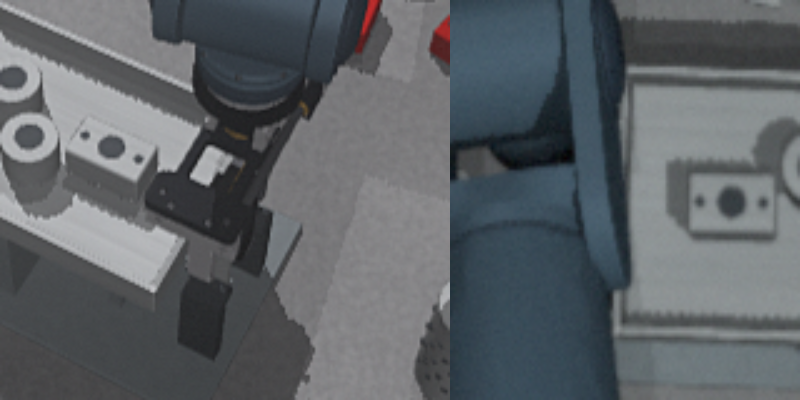

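```bash
python3 -m pendant '[[[-6,-1,-6],[0,0.005,0],-1],[[0,0,0],[0,0,0],-0.3],[[0,0,0],[0,0,0],0]]' 45;python3 tool.py;python3 -m pendant '[[[0,0,0],[0,0,0],1],[[0,0,0],[0,0,0],1],[[0,0,0],[0,0,0],1],[[0,0,0],[0,0,0],1]]' 45;python3 tool.py '(1,-0.014,0)'
```

```text
time_s: 24.55
tcp_pos: [647.3, 218.2, 183.9]
ee_rot: [0.495, -0.503, 0.504, -0.499]
contact_force: [0.5, 0.3, 0.8]
finger_gap: 77.7
t 24.55 tcp [647.3 218.2 183.9] point [ 0.005  0.003 -1.   ] jaw [ 1.    -0.012  0.005] gap 77.7 F [0.5 0.3 0.8] M [-0.13  0.06  0.02] q [0.16 0.36 1.51 0.   1.27 0.17]
time_s: 25.05
tcp_pos: [645.3, 218.5, 184.3]
ee_rot: [-0.497, 0.504, -0.502, 0.497]
contact_force: [-6.9, 0.9, 1.6]
finger_gap: 40.4
t 25.05 tcp [645.3 218.5 184.3] point [-0.001  0.002 -1.   ] jaw [ 1.    -0.012 -0.001] gap 40.4 F [-6.9  0.9  1.6] M [-0.12  1.1  -0.17] q [0.16 0.36 1.51 0.   1.28 0.17]
turn [-0.002 -0.001 -0.002]
```

```bash
python3 - <<'E'
from h import *
for n in('scene','top'):
    c=grab(n);save(c,n+'11.png')
W=cloud(grab('scene'))
a=cv2.imread('pics/scene11.png')[260:390,290:410];o=cv2.imread('pics/scene9.png')[260:390,290:410]
cv2.imwrite('pics/c11.png',np.hstack([cv2.resize(a,(390,422),interpolation=cv2.INTER_CUBIC),cv2.resize(o,(390,422),interpolation=cv2.INTER_CUBIC)]))
E
python3 tool.py
```

```text
t 25.2 tcp [645.3 218.5 184.3] point [-0.001  0.002 -1.   ] jaw [ 1.    -0.012 -0.001] gap 40.1 F [-6.9 -1.   3.1] M [-0.05  1.14 -0.08] q [0.16 0.36 1.51 0.   1.28 0.17]
```

View pics/c11.png

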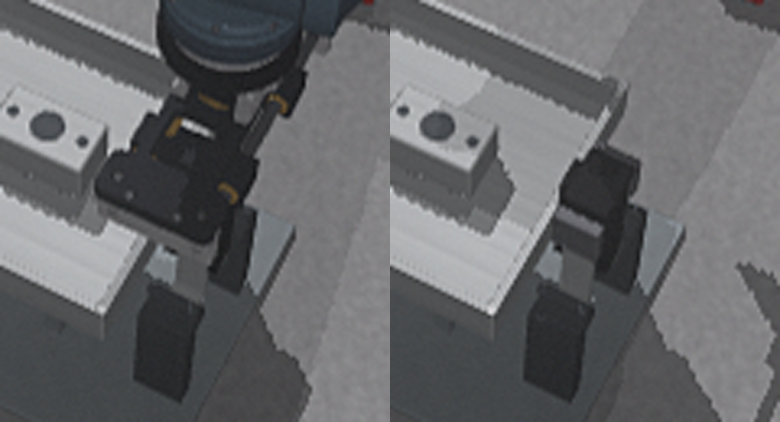

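The jaws close on both buttons, but the gap of 40.1 is under the stated 44. I'll lower the force to see whether that is only a soft stop.

```bash
python3 -m pendant '[[[0,0,0],[0,0,0],1],[[0,0,0],[0,0,0],1],[[0,0,0],[0,0,0],1]]' 22;python3 tool.py
```

```text
time_s: 25.58
tcp_pos: [645.2, 218.4, 184.3]
ee_rot: [-0.497, 0.504, -0.502, 0.497]
contact_force: [-3.0, -0.0, 0.4]
finger_gap: 42.0
t 25.57 tcp [645.2 218.4 184.3] point [-0.001  0.002 -1.   ] jaw [ 1.    -0.012 -0.001] gap 42.0 F [-3.  -0.   0.4] M [-0.13  0.39 -0.04] q [0.16 0.36 1.51 0.   1.28 0.17]
```

The gap follows the force, so the stop is soft and both buttons are fully in. I'll start the lift along the arc, turning the tool with the tray.

```bash
python3 -m pendant '[[[0,0,0],[0,0,0],1],[[0,-2,6],[0.03,0,0],1],[[0,-3,10],[0.05,0,0],1],[[0,-4,12],[0.06,0,0],1]]' 35;python3 tool.py
```

```text
time_s: 26.08
tcp_pos: [645.0, 209.7, 211.1]
ee_rot: [-0.459, 0.539, -0.464, 0.532]
contact_force: [-2.5, -0.7, -2.7]
finger_gap: 41.2
t 26.07 tcp [645.  209.7 211.1] point [-0.001  0.147 -0.989] jaw [ 1.    -0.011 -0.003] gap 41.2 F [-2.5 -0.7 -2.7] M [-0.72 -0.06 -0.25] q [0.09 0.3  1.53 0.15 1.3  0.06]
```

```bash
cat > tilt.py <<'E'
from tool import *
s,R=show()
p=s['tcp_pos'];y,z=p[1]-7.5,p[2]-130
th=np.arctan2(z,y)-np.arctan2(54.3,211);tt=np.arctan2(R[1,1],-R[2,1])
print('theta',th.round(3),'rad',np.hypot(y,z).round(1),'tooltilt',tt.round(3))
for d in(.06,):
    t=th
    for k in range(5):
        m=t+d/2;print('next dy dz',(-d*(211*np.sin(m)+54.3*np.cos(m))).round(1),(d*(211*np.cos(m)-54.3*np.sin(m))).round(1));t+=d
E
python3 tilt.py; python3 - <<'E'
from h import *
c=grab('scene');save(c,'scene12.png')
E
```

```text
t 26.07 tcp [645.  209.7 211.1] point [-0.001  0.147 -0.989] jaw [ 1.    -0.011 -0.003] gap 41.2 F [-2.5 -0.7 -2.7] M [-0.72 -0.06 -0.25] q [0.09 0.3  1.53 0.15 1.3  0.06]
theta 0.129 rad 217.8 tooltilt 0.148
next dy dz -5.2 12.0
next dy dz -5.9 11.6
next dy dz -6.6 11.3
next dy dz -7.3 10.9
next dy dz -7.9 10.4
```

View pics/scene12.png

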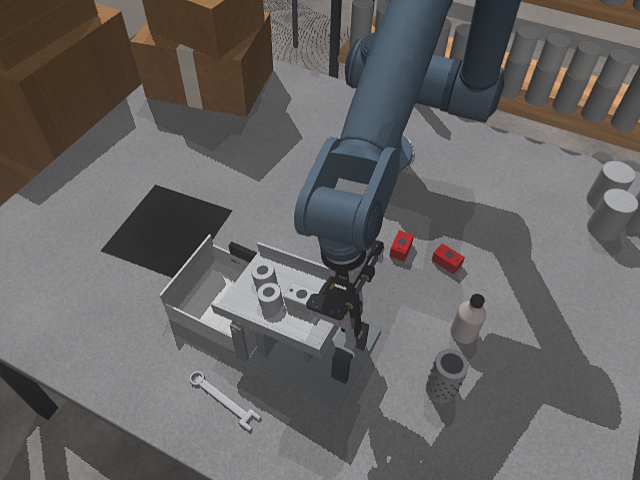

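The tray is rising with the handle at (335,300), the lip is dipping, and the parts are still on it. I'll continue.

```bash
python3 -m pendant '[[[0,-5,12],[0.05,0,0],1],[[0,-6,11.5],[0.055,0,0],1],[[0,-6.5,11.5],[0.06,0,0],1],[[0,-7.5,11],[0.06,0,0],1],[[0,-8,10.5],[0.06,0,0],1]]';python3 tilt.py
```

```text
time_s: 26.75
tcp_pos: [644.5, 176.4, 267.8]
ee_rot: [-0.374, 0.603, -0.378, 0.595]
contact_force: [-2.2, 1.3, -3.1]
finger_gap: 41.4
t 26.75 tcp [644.5 176.4 267.8] point [-0.     0.434 -0.901] jaw [ 1.    -0.011 -0.006] gap 41.4 F [-2.2  1.3 -3.1] M [-0.38 -0.08 -0.09] q [-0.07  0.23  1.55  0.45  1.41 -0.15]
theta 0.433 rad 218.0 tooltilt 0.449
next dy dz -8.6 9.9
next dy dz -9.1 9.3
next dy dz -9.7 8.8
next dy dz -10.2 8.2
next dy dz -10.7 7.6
```

```bash
python3 -m pendant '[[[0,-6,6.5],[0.04,0,0],1],[[0,-6,6.5],[0.04,0,0],1],[[0,-6.5,6],[0.04,0,0],1],[[0,-6.5,6],[0.04,0,0],1],[[0,-6.5,5.5],[0.04,0,0],1]]';python3 tilt.py; python3 - <<'E'
from h import *
c=grab('scene');save(c,'scene13.png')
E
```

```text
time_s: 27.38
tcp_pos: [643.8, 144.2, 299.9]
ee_rot: [-0.309, 0.638, -0.314, 0.632]
contact_force: [-4.3, 1.5, -1.4]
finger_gap: 41.1
t 27.38 tcp [643.8 144.2 299.9] point [ 0.002  0.612 -0.791] jaw [ 1.    -0.01  -0.005] gap 41.1 F [-4.3  1.5 -1.4] M [-0.52 -0.03 -0.11] q [-0.19  0.22  1.56  0.65  1.52 -0.27]
theta 0.641 rad 218.1 tooltilt 0.659
next dy dz -10.4 7.9
next dy dz -10.9 7.2
next dy dz -11.3 6.6
next dy dz -11.7 5.9
next dy dz -12.0 5.2
```

View pics/scene13.png

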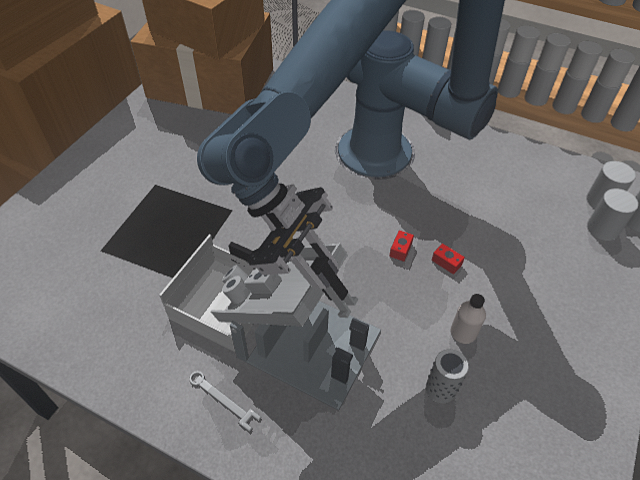

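```bash
python3 -m pendant '[[[0,0,0],[0,0,0],1],[[0,-7,5],[0.04,0,0],1],[[0,-7,5],[0.04,0,0],1],[[0,-7.5,4.5],[0.04,0,0],1],[[0,-7.5,4.5],[0.04,0,0],1]]';python3 tilt.py; python3 - <<'E'
from h import *
c=grab('scene');save(c,'scene14.png')
cv2.imwrite('pics/c14.png',cv2.resize(cv2.imread('pics/scene14.png')[180:380,140:400],(780,600)))
E
```

```text
time_s: 28.05
tcp_pos: [643.3, 112.2, 321.5]
ee_rot: [-0.253, 0.663, -0.256, 0.656]
contact_force: [-5.2, 0.9, -2.0]
finger_gap: 41.3
t 28.05 tcp [643.3 112.2 321.5] point [ 0.002  0.741 -0.672] jaw [ 1.    -0.008 -0.007] gap 41.3 F [-5.2  0.9 -2. ] M [-0.56 -0.08  0.07] q [-0.29  0.23  1.56  0.79  1.63 -0.35]
theta 0.819 rad 218.3 tooltilt 0.834
next dy dz -11.7 5.9
next dy dz -12.0 5.2
next dy dz -12.3 4.5
next dy dz -12.5 3.7
next dy dz -12.7 3.0
```

View pics/c14.png

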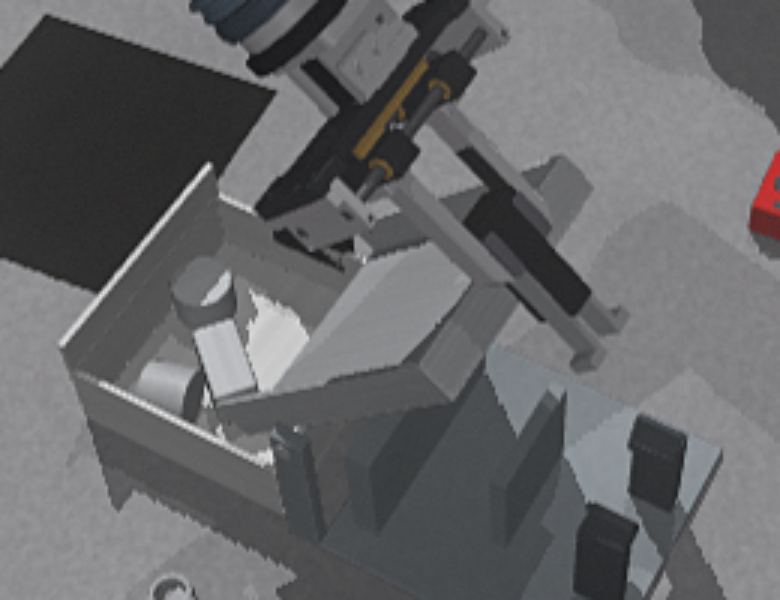

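All three parts are in the bin: collars at crop (203,290) and (165,390), block at (225,360). The tray is empty. I'll lower it now.

```bash
python3 -m pendant '[[[0,11,-6.5],[-0.06,0,0],1],[[0,11,-7],[-0.06,0,0],1],[[0,10.5,-8],[-0.06,0,0],1],[[0,10,-8.5],[-0.06,0,0],1],[[0,9.5,-9],[-0.06,0,0],1]]';python3 tilt.py|head -2;python3 -m pendant '[[[0,9,-9.5],[-0.06,0,0],1],[[0,8,-10],[-0.06,0,0],1],[[0,7.5,-10.5],[-0.06,0,0],1],[[0,7,-11],[-0.06,0,0],1]]';python3 tilt.py
```

```text
time_s: 28.72
tcp_pos: [644.1, 161.6, 284.3]
ee_rot: [-0.344, 0.619, -0.351, 0.613]
contact_force: [-2.5, 2.0, -2.7]
finger_gap: 41.1
t 28.73 tcp [644.1 161.6 284.3] point [ 0.005  0.517 -0.856] jaw [ 1.    -0.013 -0.002] gap 41.1 F [-2.5  2.  -2.7] M [-0.14 -0.1  -0.02] q [-0.13  0.22  1.56  0.54  1.46 -0.2 ]
theta 0.534 rad 218.1 tooltilt 0.544
time_s: 29.22
tcp_pos: [644.7, 193.8, 243.1]
ee_rot: [-0.413, 0.574, -0.422, 0.567]
contact_force: [-1.2, 1.4, -1.6]
finger_gap: 41.1
t 29.23 tcp [644.7 193.8 243.1] point [ 0.004  0.302 -0.953] jaw [ 1.    -0.015 -0.001] gap 41.1 F [-1.2  1.4 -1.6] M [-0.17  0.15  0.12] q [ 0.01  0.25  1.55  0.32  1.35 -0.05]
theta 0.294 rad 217.9 tooltilt 0.307
next dy dz -7.1 11.0
next dy dz -7.8 10.5
next dy dz -8.4 10.0
next dy dz -9.0 9.5
next dy dz -9.5 9.0
```

```bash
python3 -m pendant '[[[0,7,-12],[-0.06,0,0],1],[[0,5.5,-12],[-0.06,0,0],1],[[0,5,-12.5],[-0.06,0,0],1],[[0,4,-10],[-0.055,0,0],1],[[0,2,-7],[-0.04,0,0],1]]';python3 tilt.py|head -2;python3 -m pendant '[[[0,1,-6],[-0.025,0,0],1],[[0,0,-1],[0,0,0],1]]';python3 tilt.py|head -2
```

```text
time_s: 29.85
tcp_pos: [645.2, 217.3, 188.2]
ee_rot: [-0.487, 0.513, -0.496, 0.503]
contact_force: [-1.2, 2.7, -3.4]
finger_gap: 41.2
t 29.85 tcp [645.2 217.3 188.2] point [-0.002  0.033 -0.999] jaw [ 1.    -0.019 -0.002] gap 41.2 F [-1.2  2.7 -3.4] M [ 0.5  -0.08  0.1 ] q [0.15 0.35 1.51 0.03 1.28 0.16]
theta 0.019 rad 217.7 tooltilt 0.033
time_s: 30.1
tcp_pos: [645.4, 218.4, 184.2]
ee_rot: [-0.494, 0.509, -0.501, 0.496]
contact_force: [-6.2, -0.3, 3.2]
finger_gap: 41.2
t 30.1 tcp [645.4 218.4 184.2] point [-0.005  0.01  -1.   ] jaw [ 1.    -0.02  -0.005] gap 41.2 F [-6.2 -0.3  3.2] M [ 0.14  0.74 -0.  ] q [0.16 0.36 1.51 0.01 1.28 0.17]
theta -0.0 rad 217.8 tooltilt 0.01
```

The tray is back at the starting handle height with upward contact. I'll let go and retreat up.

```bash
python3 -m pendant '[[[0,0,-0.5],[0,0,0],-1],[[0,0,0],[0,0,0],-1],[[0,0,0],[0,0,0],-1],[[0,0,0],[0,0,0],-1],[[0,0,30],[0,0,0],-1]]';python3 -m pendant '[[[0,0,40],[0,0,0],-1],[[-20,-30,40],[0,0,0],-0.6],[[-50,-30,20],[0,0,0],-0.6],[[-60,0,0],[0,0,0],-0.6],[[-60,0,0],[0,0,0],-0.6]]';python3 tool.py '(1,-0.014,0)'; python3 - <<'E'
from h import *
for n in('top','scene'):
    c=grab(n);save(c,n+'15.png');W=cloud(c);z=W[...,2]
    q=W[(z>60)&(z<230)&(W[...,0]>560)&(W[...,0]<720)&(W[...,1]>196)&(W[...,1]<260)];print('handle',np.percentile(q[q[:,2]>150],[1,99],axis=0).round(1).tolist())
    q=W[(z>188)&(z<205)&(W[...,0]>560)&(W[...,0]<720)&(W[...,1]>185)&(W[...,1]<260)];print('handletop',q.min(0).round(1),q.max(0).round(1),np.median(q,0).round(1))
    m=(z>88)&(z<105)&(W[...,0]>520)&(W[...,0]<760)&(W[...,1]>-215)&(W[...,1]<-150)
    q=W[m];print('backw',len(q),np.percentile(q,[2,98],axis=0).round(1).tolist(),np.polyfit(q[:,0],q[:,1],1))
    m=(z>75)&(z<100)&(W[...,0]>520)&(W[...,0]<565)&(W[...,1]>-150)&(W[...,1]<-60)
    q=W[m];print('grip',len(q),np.percentile(q,[2,98],axis=0).round(1).tolist())
    q=W[(z>130)&(z<150)&(W[...,0]>600)&(W[...,0]<690)&(W[...,1]>0)&(W[...,1]<150)];print('floor z',np.median(q[:,2]), np.polyfit(q[:,1],q[:,2],1))
E
```

```text
time_s: 30.72
tcp_pos: [645.3, 216.4, 211.9]
ee_rot: [-0.494, 0.511, -0.501, 0.495]
contact_force: [0.5, 0.3, -0.0]
finger_gap: 87.5
time_s: 31.35
tcp_pos: [455.3, 152.6, 318.9]
ee_rot: [-0.491, 0.509, -0.504, 0.496]
contact_force: [-1.0, -0.1, 0.7]
finger_gap: 75.5
t 31.35 tcp [455.3 152.6 318.9] point [ 0.    0.01 -1.  ] jaw [ 1.    -0.027  0.   ] gap 75.5 F [-1.  -0.1  0.7] M [-0.05  0.05 -0.04] q [ 0.08 -0.23  1.88  0.01  1.5   0.11]
turn [-0.01   0.     0.013]
handle [[606.3, 196.2, 157.7], [674.5, 230.7, 202.1]]
handletop [615.5 195.2 188.2] [674.9 231.4 202.7] [644.9 214.3 197.2]
backw 245 [[549.9, -197.0, 92.0], [731.4, -189.4, 104.1]] [-1.68817069e-02 -1.83048966e+02]
grip 186 [[537.8, -137.3, 77.1], [552.0, -70.1, 99.7]]
floor z 140.6084481876356 [-1.03421778e-03  1.40660152e+02]
handle [[565.0, 196.3, 151.8], [713.7, 234.7, 200.4]]
handletop [617.4 198.7 188.1] [678.1 234.7 203. ] [650.3 219.  196. ]
backw 350 [[549.8, -194.2, 88.7], [733.2, -186.0, 103.3]] [-1.11061371e-02 -1.82249942e+02]
grip 242 [[538.5, -135.4, 76.0], [553.8, -71.4, 99.3]]
floor z 139.37159200497013 [-5.41501934e-04  1.39429837e+02]
```

View pics/scene15.png

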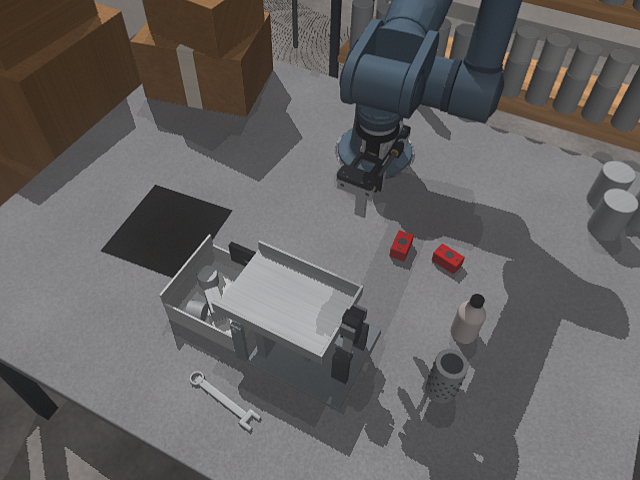

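View pics/top15.png

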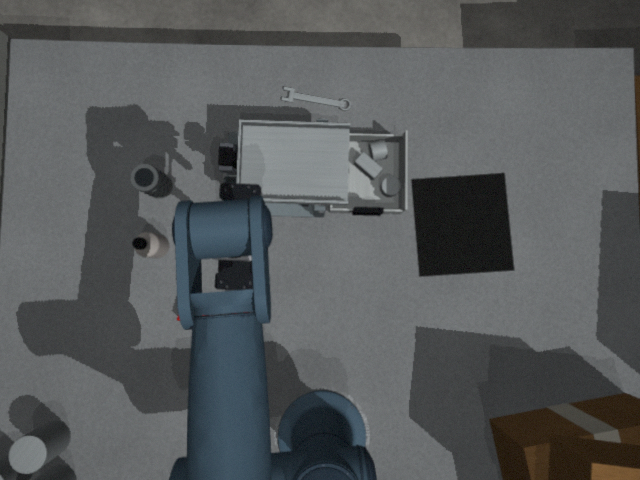

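Tray is down, floor at z 140. The handle spans 60 mm, so both buttons are out. The bin is unmoved, with three parts seen at top (378,150), (369,163) and (389,186). Before regrasping I'll check that the inner finger clears the collar.

```bash
python3 - <<'E'
from h import *
c=grab('top');W=cloud(c);z=W[...,2]
m=(z>12)&(z<90)&(W[...,0]>552)&(W[...,0]<725)&(W[...,1]>-186)&(W[...,1]<-60)
q=W[m]
for lo in range(552,700,12):
    k=q[(q[:,0]>=lo)&(q[:,0]<lo+12)]
    if len(k):print(lo,len(k),k[:,1].min().round(0),k[:,1].max().round(0),k[:,2].max().round(0),np.median(k[:,2]).round(0))
im=cv2.cvtColor(c['color'],cv2.COLOR_RGB2BGR);cv2.imwrite('pics/c16.png',cv2.resize(im[120:225,330:420],(540,600),interpolation=cv2.INTER_CUBIC))
d=((c['color'].max(2)<40)).astype(np.uint8);d[:,:405]=0;d[:165]=0;d[285:]=0;d[:,525:]=0
k=cv2.findContours(d,0,2)[0];k=max(k,key=cv2.contourArea);r=cv2.minAreaRect(k);print(r);print(ray(c,*r[0],0));print([ray(c,*p,0).round(0)[:2].tolist() for p in cv2.boxPoints(r)])
c=grab('scene');d=((c['color'].max(2)<50)).astype(np.uint8);d[:,:95]=0;d[:180]=0;d[285:]=0;d[:,235:]=0
k=cv2.findContours(d,0,2)[0];k=max(k,key=cv2.contourArea);a=cv2.approxPolyDP(k,8,True).reshape(-1,2);print([ray(c,*p,0).round(0)[:2].tolist() for p in a.astype(float)])
E
```

```text
552 1 -101.0 -101.0 12.0 12.0
564 1 -112.0 -112.0 13.0 13.0
576 2 -107.0 -61.0 12.0 12.0
588 80 -185.0 -147.0 49.0 43.0
600 91 -185.0 -143.0 50.0 43.0
612 86 -186.0 -68.0 51.0 44.0
624 78 -186.0 -118.0 49.0 44.0
636 71 -138.0 -83.0 51.0 44.0
648 113 -143.0 -90.0 50.0 44.0
660 120 -138.0 -77.0 52.0 45.0
672 113 -156.0 -76.0 51.0 44.0
684 129 -156.0 -88.0 55.0 46.0
696 93 -165.0 -114.0 58.0 52.0
((462.0146789550781, 224.19119262695312), (97.02108001708984, 94.02991485595703), 85.60128784179688)
[ 520.80104936 -354.93317302    0.        ]
[[635.0, -227.0], [656.0, -467.0], [409.0, -480.0], [388.0, -244.0]]
[[407.0, -477.0], [651.0, -458.0], [634.0, -253.0], [389.0, -243.0]]
```

View pics/c16.png

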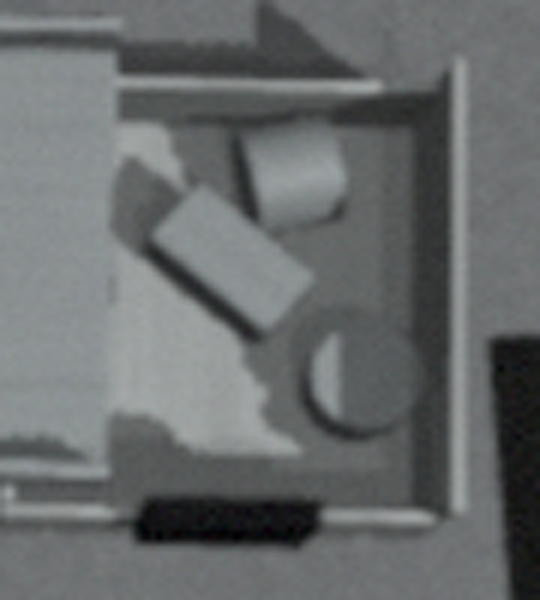

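The inside of the bin next to the grip is free; the nearest collar starts at about x 588, y below -143. The mat centre is about (522,-354). I'll move to the grip now.

```bash
python3 -m pendant '[[[0,-55,-10],[-0.01,0,0.012],-0.4],[[0,-55,-20],[0,0,0],-0.4],[[10,-55,-25],[0,0,0],-0.4],[[30,-50,-25],[0,0,0],-0.4],[[35,-35,-25],[0,0,0],-0.4]]';python3 -m pendant '[[[12,-12,0],[0,0,0],-0.4],[[0,0,0],[0,0,0],-0.4]]'; python3 tool.py '(1,-0.012,0)'
```

```text
time_s: 32.17
tcp_pos: [539.1, -103.4, 217.9]
ee_rot: [0.495, -0.498, 0.507, -0.5]
contact_force: [-0.6, 0.2, 0.3]
finger_gap: 65.8
time_s: 32.42
tcp_pos: [554.1, -120.2, 214.0]
ee_rot: [0.495, -0.501, 0.506, -0.498]
contact_force: [-0.4, 0.7, 0.4]
finger_gap: 65.7
t 32.42 tcp [ 554.1 -120.2  214. ] point [ 0.009 -0.002 -1.   ] jaw [ 1.    -0.015  0.009] gap 65.7 F [-0.4  0.7  0.4] M [-0.05  0.07 -0.04] q [-0.41  0.06  1.79  0.    1.28 -0.4 ]
turn [0.002 0.009 0.003]
```

```bash
python3 -m pendant '[[[-8,2,-30],[0.002,0.009,0],-0.4],[[-2,1,-35],[0,0,0],-0.4],[[0,0,-30],[0,0,0],-0.4],[[0,0,-15],[0,0,0],-0.4],[[0,0,-6],[0,0,0],-0.4]]'; python3 tool.py '(1,-0.012,0)'
```

```text
time_s: 33.05
tcp_pos: [547.3, -117.0, 97.2]
ee_rot: [0.496, -0.501, 0.505, -0.497]
contact_force: [-0.3, -0.1, -0.3]
finger_gap: 65.9
t 33.05 tcp [ 547.3 -117.    97.2] point [ 0.005 -0.003 -1.   ] jaw [ 1.    -0.013  0.005] gap 65.9 F [-0.3 -0.1 -0.3] M [-0.07  0.05  0.04] q [-0.41  0.19  1.88 -0.    1.06 -0.4 ]
turn [0.003 0.005 0.001]
```

```bash
python3 -m pendant '[[[-4,0,-4],[0.003,0.004,0],-0.4],[[0,0,0],[0,0,0],1],[[0,0,0],[0,0,0],1],[[0,0,0],[0,0,0],1],[[0,0,0],[0,0,0],1]]' 45; python3 -m pendant '[[[0,0,0],[0,0,0],1],[[0,0,0],[0,0,0],1]]';python3 tool.py '(1,-0.012,0)'
```

```text
time_s: 33.67
tcp_pos: [545.3, -117.8, 96.4]
ee_rot: [0.496, -0.501, 0.505, -0.498]
contact_force: [0.2, -0.0, -1.3]
finger_gap: 29.0
time_s: 33.92
tcp_pos: [544.5, -117.8, 96.4]
ee_rot: [0.497, -0.502, 0.504, -0.497]
contact_force: [-4.3, 0.4, 2.7]
finger_gap: 13.7
t 33.92 tcp [ 544.5 -117.8   96.4] point [ 0.003 -0.002 -1.   ] jaw [ 1.    -0.012  0.003] gap 13.7 F [-4.3  0.4  2.7] M [-0.1   1.14  0.07] q [-0.42  0.19  1.89 -0.    1.06 -0.4 ]
turn [ 0.002  0.003 -0.   ]
```

```bash
python3 -m pendant '[[[0,-8,0],[0,0,0],1],[[0,-16,0],[0,0,0],1],[[0,-22,0],[0,0,0],1],[[0,-25,0],[0,0,0],1],[[0,-25,0],[0,0,0],1]]'; python3 tool.py; python3 -m pendant '[[[0,-25,0],[0,0,0],1],[[0,-25,0],[0,0,0],1],[[0,-25,0],[0,0,0],1],[[-5,-25,0],[0,0,0],1],[[-10,-20,0],[0,0,0],1]]';python3 tool.py '(1,-0.012,0)'; python3 - <<'E'
from h import *
c=grab('scene');save(c,'scene17.png')
E
```

```text
time_s: 34.55
tcp_pos: [545.4, -209.6, 96.7]
ee_rot: [-0.497, 0.501, -0.5, 0.502]
contact_force: [0.6, 4.8, 2.7]
finger_gap: 14.1
t 34.55 tcp [ 545.4 -209.6   96.7] point [ 0.004  0.008 -1.   ] jaw [ 1.    -0.002  0.004] gap 14.1 F [0.6 4.8 2.7] M [0.54 0.37 0.31] q [-0.56  0.25  1.82  0.01  1.08 -0.57]
time_s: 35.17
tcp_pos: [531.3, -333.5, 96.8]
ee_rot: [-0.496, 0.501, -0.498, 0.505]
contact_force: [2.0, 5.0, 3.1]
finger_gap: 14.4
t 35.17 tcp [ 531.3 -333.5   96.8] point [ 0.006  0.01  -1.   ] jaw [1.    0.002 0.006] gap 14.4 F [2.  5.  3.1] M [ 0.43 -0.01  0.41] q [-0.75  0.34  1.7   0.01  1.1  -0.75]
turn [-0.01   0.006 -0.014]
```

View pics/scene17.png

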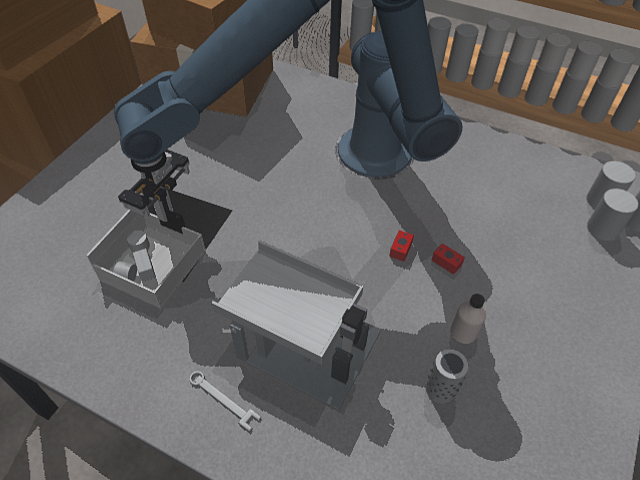

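```bash
python3 -m pendant '[[[-18,-14,0],[0,0,0],1],[[-24,-11,0],[0,0,0],1],[[-25,-6,0],[0,0,0],1],[[-22,-3,0],[0,0,0],1],[[-10,0,0],[0,0,0],1]]'; python3 tool.py '(1,0,0)'; python3 - <<'E'
from h import *
c=grab('top');save(c,'top18.png')
E
```

```text
time_s: 35.85
tcp_pos: [428.6, -374.3, 96.4]
ee_rot: [-0.497, 0.498, -0.502, 0.503]
contact_force: [3.4, 0.6, -1.3]
finger_gap: 13.4
t 35.85 tcp [ 428.6 -374.3   96.4] point [ 0.01   0.002 -1.   ] jaw [ 1.    -0.001  0.01 ] gap 13.4 F [ 3.4  0.6 -1.3] M [-0.17  0.06  0.11] q [-0.92  0.22  1.86  0.01  1.06 -0.93]
turn [-0.002  0.01   0.001]
```

View pics/top18.png

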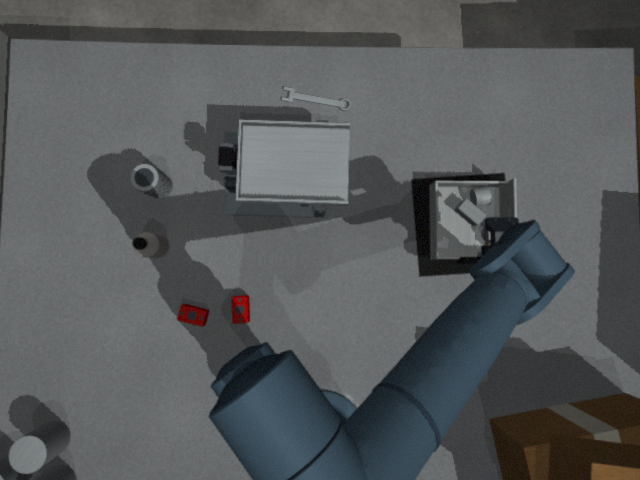

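```bash
python3 -m pendant '[[[-3,5,0],[0,0,0],1],[[0,0,0],[0,0,0],1],[[0,0,0],[0,0,0],-0.3],[[0,0,0],[0,0,0],-0.3],[[0,0,10],[0,0,0],-0.3]]'; python3 tool.py;  python3 -m pendant '[[[0,0,40],[0,0,0],-0.3],[[0,0,50],[0,0,0],-0.3],[[0,20,50],[0,0,0],-0.3],[[0,60,0],[0,0,0],-0.5],[[0,60,0],[0,0,0],-0.5]]'; python3 -m pendant '[[[0,60,0],[0,0,0],-0.5],[[0,60,0],[0,0,0],-0.5],[[0,60,0],[0,0,0],-0.5],[[0,60,0],[0,0,0],-0.5],[[0,0,0],[0,0,0],-0.5]]'; python3 tool.py; python3 - <<'E'
from h import *
for n in('top','scene'):
    c=grab(n);save(c,n+'19.png');W=cloud(c);z=W[...,2]
    P=W[(z>60)&(z<70)&(W[...,0]>380)&(W[...,0]<640)&(W[...,1]>-480)&(W[...,1]<-240)]
    r=cv2.minAreaRect(P[:,:2].astype(np.float32));print('rim',np.round(r[0],1),np.round(r[1],1),r[2],np.percentile(P,[1,99],axis=0).round(1).tolist())
    q=W[(z>75)&(z<105)&(W[...,0]>380)&(W[...,0]<450)&(W[...,1]>-420)&(W[...,1]<-300)];print('grip',np.percentile(q,[2,98],axis=0).round(1).tolist())
    q=W[(z>188)&(z<205)&(W[...,0]>560)&(W[...,0]<720)&(W[...,1]>185)&(W[...,1]<260)];print('handletop',q.min(0).round(1),q.max(0).round(1))
a=cv2.imread('pics/scene19.png')[150:310,80:260];b=cv2.imread('pics/top19.png')[150:300,390:540]
cv2.imwrite('pics/c19.png',np.hstack([cv2.resize(a,(400,400)),cv2.resize(b,(400,400))]))
E
```

```text
time_s: 36.52
tcp_pos: [425.3, -368.0, 105.9]
ee_rot: [-0.497, 0.499, -0.501, 0.503]
contact_force: [0.3, 0.1, -0.2]
finger_gap: 40.4
t 36.52 tcp [ 425.3 -368.   105.9] point [ 0.008  0.004 -1.   ] jaw [ 1.    -0.001  0.008] gap 40.4 F [ 0.3  0.1 -0.2] M [-0.07  0.04 -0.02] q [-0.92  0.19  1.87  0.01  1.08 -0.92]
time_s: 37.15
tcp_pos: [426.0, -227.5, 255.1]
ee_rot: [0.494, -0.498, 0.505, -0.502]
contact_force: [0.2, -0.3, -0.3]
finger_gap: 70.1
time_s: 37.78
tcp_pos: [425.4, 22.9, 260.6]
ee_rot: [0.493, -0.494, 0.507, -0.505]
contact_force: [-0.1, -0.6, -0.1]
finger_gap: 70.7
t 37.77 tcp [425.4  22.9 260.6] point [ 0.024 -0.    -1.   ] jaw [ 1.    -0.002  0.024] gap 70.7 F [-0.1 -0.6 -0.1] M [-0.07  0.06 -0.02] q [-0.22 -0.36  2.08  0.01  1.4  -0.22]
rim [ 518.4 -356. ] [199.8 178.3] 0.22590114176273346 [[426.3, -444.3, 60.2], [618.0, -267.4, 69.7]]
grip [[418.0, -389.3, 80.6], [430.2, -322.2, 101.5]]
handletop [615.2 195.4 188.1] [675.1 231.7 204.5]
rim [ 520.8 -353.4] [197.8 184.9] 0.024636292830109596 [[427.0, -442.1, 60.1], [619.2, -261.6, 69.8]]
grip [[419.9, -385.6, 76.0], [436.0, -317.2, 99.1]]
handletop [616.9 199.  188. ] [678.8 235.  201.9]
```

View pics/c19.png

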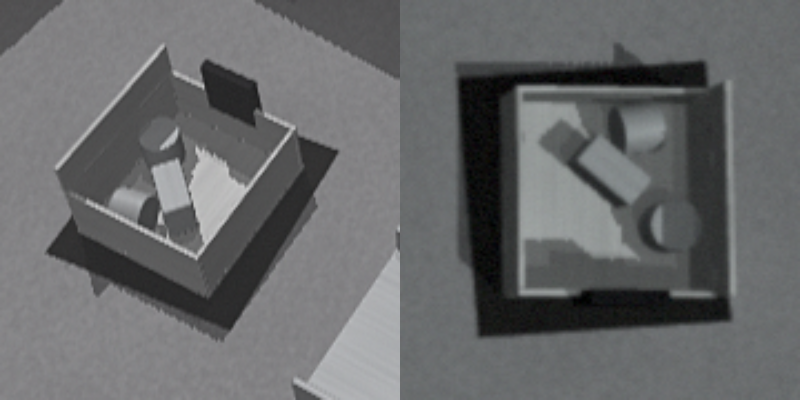

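View pics/scene19.png

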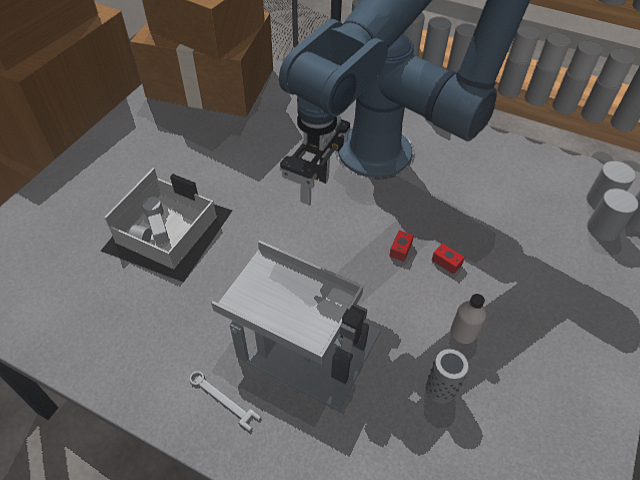

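The bin stands upright on the mat, at about (522,-354), with all three parts in it. The tray is down with its buttons out, the bystanders have not moved, and the arm is clear. I'll hand the job in.

```bash
python3 -c "
from station import order
print(order.finish_job())"
```

```text
the job is handed in; nothing more can be done
None
```

I finished the job and handed it in at about 38 s of the 210 s allowed; no verdict came back. Only three loose parts were on the bench: one grey block and two collars. I slid the bin under the tray's lip and put the three parts on the latched tray. Then I pinched the buttons, tipped the tray to about 0.82 rad, lowered it and let go. Last, I slid the full bin back to its mat.

Last checks:
- **Bin:** it stands upright at about (522, -354) mm, and I measured the mat's centre at about (522, -354). It sits turned about 4° from the mat's edges.
- **Parts:** all three are in the bin.
- **Tray:** it is down, with its floor at 140 mm and the handle 60 mm wide over the buttons, so they have sprung out. I judged the latch by this and did not test it by pulling on the handle.
- **Bystanders:** the oil bottle, perforated barrel and red blocks look unmoved.

**Disagreements:**
- The two cameras differed by 2 to 4 mm, and I averaged them.
- With the buttons pinched, the jaw gap read 40 to 42 mm, not the 44 mm given. It followed the grip force, so I took it for a soft stop.

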